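# Draw the hot dish, turn the rake round and load the warming cabinet

## Task

Pull the warming cabinet's door fully down, draw the covered dish out onto it with the hook end of the rake, and set the dish on the wooden serving board. Then stand every fresh clay crock on the open door by hand and, with the rake turned round, push them with its paddle end (not the hook or fingers) until they stand upright in the back half of the cabinet. Finally stand the rake back on its rubber mat as it was found, hook end away from the robot, and shut the door completely; leave the bottle, skewer cup and stack of lids alone.

Things in the scene. Friction and masses are not known exactly. Their poses are not given: they have to be found in the camera images.
- cabinet: Yellow warming cabinet, fixed. Origin on the table under the middle of its front opening; x points into it (away from the robot), z up. Floor 50 mm above the table. Inside: x 0 to 0.205 (back half: x above 0.10), y -0.125 to 0.125, up to z 0.175; side walls 10 mm; roof of thin bars, top z 0.185; back wall only 60 mm high.
- door (a joint): Bottom-hinged door: 0 shut, 1.571 fully open: level, inner face flush with the cabinet floor, a shelf at cabinet x -0.135 to 0. Starts shut or slightly ajar. Stays where it is left; 4 to 7 N at the bar moves it. Plate 266 mm wide, 135 mm from the hinge line to its free edge, 12 mm thick.
- door_hinge (a point): Middle of the hinge line, at cabinet (0, 0, 0.050), along the cabinet's y axis; the door turns about it, its top coming towards the robot.
- door_bar (a point): Middle of the door's round dark bar handle: 12 mm thick, 140 mm long along the hinge, 185 mm from the hinge line and 6 mm outward of the inner face, on two arms. A 44 mm gap between bar and plate edge lets it be pinched from above at any door angle (it turns between the fingers). Door shut: z 0.235, free in front and behind. Open: z 0.044.
- rake: Loose steel rake, 90 g, 255 mm. Origin under its middle on the plane it stands on; x towards the hook end, z up. Shaft at z 0.040 with two wooden grips 16 x 16 x 80 mm. Hook end: an 8 mm round prong at x +0.125, z 0 to 0.04. Paddle end: upright shallow V blade 66 mm wide, z 0 to 0.045, 4 mm thick, hollow to -x. Stands on prong and blade.
- grip_hook (a point): Centre of the wooden grip next to the hook, at rake (0.065, 0, 0.040). Hold here to have the paddle far forward.
- grip_paddle (a point): Centre of the wooden grip next to the paddle, at rake (-0.065, 0, 0.040). Hold here to have the hook far forward.
- rake_hook (a point): Lower tip of the hook prong, at rake (0.125, 0, 0).
- rake_paddle (a point): Middle of the paddle blade's pushing face, at rake (-0.130, 0, 0.020); the blade's outer edges stand about 5 mm further out.
- mat: Black rubber mat, fixed, 320 x 100 x 3 mm, where the rake stands at the start. Origin under its middle; x axis along its length, away from the robot.
- dish: Dark clay dish with a brown lid (one piece), 100 x 120 mm, 46 mm high to the lid's top, 0.4 kg, on two runners; it starts inside the cabinet. Origin at the middle of its underside, x axis pointing into the cabinet at the start, z up.
- dish_loop (a point): Middle of the open steel-wire loop that sticks out of the dish's front, at dish (-0.066, 0, 0.024). The loop lies level, wire 6 mm thick; the free opening is 32 mm along x and 38 mm along y: the hook prong drops in from above, the paddle does not fit.
- dish_fin (a point): Centre of the grip fin on the dish's lid, above the centre of mass, at dish (0, 0, 0.058): 50 mm along the dish's x, 14 mm thick along y, 24 mm high (z 0.046 to 0.070).
- board: Light wooden serving board, fixed, 170 (x) x 160 (y) x 12 mm. Origin under its middle. It lies to the left or right.
- bamboo: Thin cream bamboo mat, fixed, 200 x 170 mm, 1.5 mm, look only (crocks on it stand at table height), where the crocks start; on the other side from the board. Origin at its middle.
- crock0: Lidded brown clay crock (one piece), 0.16 kg, round, 60 mm in diameter, shoulder 52 mm high, with a knob on top 20 mm in diameter from z 0.052 to 0.074. Origin at the middle of its underside, z up. Two or three crocks are present.
- crock1: As crock0; may be absent.
- crock2: As crock0; may be absent.
- sauce: Brown bottle with red cap, 52 mm in diameter, 150 mm high, bystander. Origin under its middle.
- skewers: Steel cup of bamboo skewers, 72 mm in diameter, 200 mm high in all, bystander. Origin under its middle.
- lids: Stack of clay lids, 104 mm in diameter, 52 mm high, bystander. Origin under its middle.
Mind the look-alikes: they are no part of the job. There is more than one size of the board; the job needs the larger.

How it is judged:
On the way, in this order (a step that is already met when the one before it is completed fails the run):
1. the door is pulled down fully open (value of joint door above 1.48 rad), for 0.2 s.
2. the dish is drawn out onto the open door with the rake's hook in its loop (x of dish in the frame of cabinet below 0.01 m and horizontal distance between rake_hook and dish_loop below 0.03 m and z of rake_hook in the frame of dish below 0.024 m and contact force between the fingers and rake above 0.5 N and contact force between the fingers and dish below 0.1 N), for 0.1 s.
3. the dish stands on the serving board, released (x of dish in the frame of board between -0.05 and 0.05 m and y of dish in the frame of board between -0.05 and 0.05 m and z of dish in the frame of board below 0.018 m and contact force between the fingers and dish below 0.1 N), for 0.2 s.
4. every crock is in the back half of the cabinet (x of each of crock0, crock1, crock2 in the frame of cabinet above 0.095 m), for 0.2 s.
At the end, for the whole second after the job is handed in: Door shut (under 0.06 rad); every crock upright (0.2 rad) on the cabinet floor, its middle over 95 mm behind the opening; dish level on the board, within 50 mm of its middle each way; rake upright on its mat, both ends within 45 mm of the middle line, hook away from the robot; at rest (all of step 4 and value of joint door below 0.06 rad and z of crock0 in the frame of cabinet between 0.04 and 0.06 m and z of crock1 in the frame of cabinet between 0.04 and 0.06 m and z of crock2 in the frame of cabinet between 0.04 and 0.06 m and angle between each of crock0, crock1, crock2's own z axis and vertical below 0.2 rad and x of dish in the frame of board between -0.05 and 0.05 m and y of dish in the frame of board between -0.05 and 0.05 m and z of dish in the frame of board below 0.018 m and angle between dish's own z axis and vertical below 0.12 rad and x of rake_hook in the frame of mat between 0.08 and 0.17 m and x of rake_paddle in the frame of mat between -0.175 and -0.08 m and y of rake_hook in the frame of mat between -0.045 and 0.045 m and y of rake_paddle in the frame of mat between -0.045 and 0.045 m and angle between rake's own z axis and vertical below 0.15 rad and linear speed of each of rake, dish below 0.02 m/s); the robot touches nothing.
It fails at once if a bystander (bottle, skewer cup, lids) is moved more than 40 mm (distance of any of sauce, skewers, lids from where it was at the start of the episode above 0.04 m).
It fails at once if the dish is tipped over (angle between dish's own z axis and vertical above 0.7 rad).
It fails at once if a crock is pushed by the fingers inside the cabinet ((x of crock0 in the frame of cabinet above 0.05 m and z of crock0 in the frame of cabinet below 0.1 m and horizontal distance between crock0 and cabinet below 0.25 m and contact force between the fingers and crock0 above 1 N) or (x of crock1 in the frame of cabinet above 0.05 m and z of crock1 in the frame of cabinet below 0.1 m and horizontal distance between crock1 and cabinet below 0.25 m and contact force between the fingers and crock1 above 1 N) or (x of crock2 in the frame of cabinet above 0.05 m and z of crock2 in the frame of cabinet below 0.1 m and horizontal distance between crock2 and cabinet below 0.25 m and contact force between the fingers and crock2 above 1 N)).
It fails at once if a crock inside the cabinet is pushed with the hook end of the rake ((x of crock0 in the frame of cabinet above 0.03 m and contact force between rake_c0 and crock0 above 1 N) or (x of crock1 in the frame of cabinet above 0.03 m and contact force between rake_c0 and crock1 above 1 N) or (x of crock2 in the frame of cabinet above 0.03 m and contact force between rake_c0 and crock2 above 1 N)).
Of crock0, crock1, crock2 only 2 to 3 are there at a start; the rules pass over those that are not, and their reading is None.
At some moment in a run one of crock0, crock1, crock2 may be knocked a few centimetres aside while the robot is not near it.
It also fails if it takes over 210 s, if anything falls off the work surface, if the arm or the gripper's body presses on something with over 40 N, if the wrist force passes 120 N, or if a joint passes its speed limit or range.

## Robot

A 6-joint arm with a two-finger parallel gripper is mounted at the origin on the work surface. World frame = base frame: x ahead of the robot, y to its left, z up, the work surface at z = 0. Lengths are in m, angles in rad, forces in N, time in s.
With the tool pointing down it reaches from about 0.425 to 0.95 m from the base axis. Payload 3.5 kg.
Tool frame: the origin (TCP) lies midway between the tips of the shut fingers; the grasp point (between the pads) lies 19 mm behind it; z points along the fingers, x is the direction in which the jaws open and shut, and the axes are right-handed (so a half turn about z gives the same grasp; the last joint's range is limited). The gripper opens to 85 mm and grips with 20 to 120 N. Pads are 22 mm wide; open, the fingers measure 114 mm over their backs; the gripper's body (76 mm by 85 mm) begins 54 mm behind the grasp point. The pads swing forward as they close: fully open they stand 13 mm farther back than shut.
Start: joints at [-1.294, 0.286, 1.577, -0, 1.279, -0.15], TCP at [0.279, -0.614, 0.231] pointing down, gripper open.
Joint ranges: [-2.77, 2.77], [-0.9, 2.22], [0.21, 2.48], [-1.53, 4.67], [0.24, 2.81], [-2.84, 2.84]. Speed limits (rad/s): [2.79, 2.79, 3.14, 3.14, 3.14, 3.14].

## Interface

Orientations are given as a unit quaternion [x, y, z, w].
In Python, from plant import readout, optics, ctrl gives the robot as it stands. The module is installed in compiled form; this text tells all that it offers.
- The arm moves only by the shell command python3 -m crank 'ROWS' [OPENING] [FORCE]. ROWS is text: rows parted by semicolons, each of 6 numbers parted by spaces: the shift along the tool's x, y, z in mm, then the turn, a rotation vector about the tool's x, y, z in rad. In form: dx dy dz ax ay az; .... A call has 1 to 5 rows; each row shifts and turns the commanded pose from where the row before left it, along the tool's axes as they then stand; what a row does not reach is not made up. A row lasts 1/8 s, in which the tool goes at most 62.5 mm and 10.7 degrees, less where a joint would pass 70% of its speed; a pose out of reach is approached as far as the arm can. A call is refused whole if a number of a shift passes 62.5 or a number of a turn 0.188, either way. A call with a gripper value outside its range is refused whole. OPENING is the opening, from -1 (shut) to 1 (fully open), set as the call begins (- or left out, the last holds). The fingers move at their own pace and stop on an object; FORCE is the grip in N (left out, the last holds). Time passes only in rows, so rows that do not move let the fingers close. It gives the time, the measured TCP pose, the force and the opening at its end, in the units of the state.
- readout.get_state(): the state, without advancing time (a new reading comes with each control period).
- optics.read_camera(name): name is "scene" or "top"; returns the picture (400x640x3 uint8, red, green, blue); there is no depth.
- optics.calibration(name): a dict with "mtx" (3x3 intrinsics, pixels), "dist_coeffs" ([k1, k2, p1, p2, k3] as OpenCV has them; the pictures are not rectified), "rvec" (rotation vector, rad) and "tvec" (3), from world to camera coordinates, as OpenCV has them. Camera axes: x right, y down, z forward; pixel columns grow to the right and rows downward; lengths in m; the calibration is good to about 2 mm. A picture is of the moment at which its call begins. calibration takes no time and is no camera call.
- ctrl.sign_off(): hands the job in, once; it reports no verdict.
Trained networks look in the newest picture that a camera, given by its name, has taken for a name from the list of things; names that differ only in an ending like _2 or _b are one class to them, and where a whole thing is asked for, a point or a joint stands for the part that bears it (a point fixed in the world has none). Each returns a list of dicts, best first, with "p" (0 to 1); they miss things now and then, are a little off and sometimes report something else, mostly with a low value. They report only what shows in the picture. A call takes as long as a camera call. They do not tell look-alikes from the thing itself.
- optics.recognise(camera, thing): "xy" ([column, row] as shares, 0 to 1, of the picture: columns of its width, rows of its height, amid what is visible of it).
The state is a dict: "time": time; "qpos": joint angles; "dq": joint speeds; "joint_efforts": joint torques, N m; "eef_pos": TCP position; "tcp_rot": TCP orientation; "contact_force": force on the tool from outside, world axes, zero at the start; "wrist_torque": the same for the moment, N m; "opening": opening from 0.0 (shut) to 1.0 (fully open).
Only numpy, scipy, OpenCV 4.12 (cv2) and the standard library are available. Lean on these libraries where they do the work, as an engineer would, in place of code of your own. Each camera call takes 0.05 s, during which the arm holds its last target.

## Working session

There is one attempt and no reset: what is moved stays moved. The work goes in short steps, Python scripts to look and compute and a shell command to move; the robot and the scene stay as the last step left them, time stands still between calls to the robot, and variables do not carry over. Pictures are saved under pics/ and viewed, and the job is handed in when it is done.

```bash
mkdir -p pics
cat > h.py <<'E'
import numpy as np, cv2
from plant import readout, optics, ctrl
def snap(cam,name,crop=None,scale=1):
    im=optics.read_camera(cam)[:,:,::-1].copy()
    if crop: x0,y0,x1,y1=crop; im=im[y0:y1,x0:x1]
    if scale!=1: im=cv2.resize(im,None,fx=scale,fy=scale,interpolation=cv2.INTER_CUBIC)
    cv2.imwrite('pics/'+name+'.png',im)
def px2w(cam,uv,z):
    c=optics.calibration(cam);R=cv2.Rodrigues(np.array(c['rvec'],float))[0];t=np.array(c['tvec'],float).ravel()
    p=cv2.undistortPoints(np.array([[uv]],float),np.array(c['mtx']),np.array(c['dist_coeffs']))[0,0]
    d=R.T@np.array([p[0],p[1],1.]);o=-R.T@t
    s=(z-o[2])/d[2];return o+s*d
def w2px(cam,P):
    c=optics.calibration(cam)
    return cv2.projectPoints(np.array(P,float).reshape(-1,3),np.array(c['rvec'],float),np.array(c['tvec'],float),np.array(c['mtx']),np.array(c['dist_coeffs']))[0].reshape(-1,2)
def rec(cam,thing):
    return [(round(d['p'],2),round(d['xy'][0]*640,1),round(d['xy'][1]*400,1)) for d in optics.recognise(cam,thing)]
def st():
    s=readout.get_state()
    for k in s: print(k,np.round(s[k],4))
E
python3 - <<'E'
from h import *
st();snap('scene','s0');snap('top','t0')
for c in('scene','top'):
    k=optics.calibration(c);R=cv2.Rodrigues(np.array(k['rvec'],float))[0];print(c,-R.T@np.array(k['tvec']).ravel(),R.round(2).tolist())
    for t in['cabinet','door_bar','rake','grip_hook','grip_paddle','rake_hook','rake_paddle','mat','dish','dish_loop','dish_fin','board','bamboo','crock0','sauce','skewers','lids']: print(t,rec(c,t)[:5])
E
```

```text
time 0.0
qpos [-1.294   0.2872  1.5782  0.      1.2786 -0.15  ]
dq [ 0.0012  0.0004 -0.0008 -0.0008  0.0004  0.0022]
joint_efforts [ 1.10000e-03 -4.05977e+01 -2.92627e+01 -1.00000e-04  5.70000e-03
  0.00000e+00]
eef_pos [ 0.2793 -0.6138  0.2299]
tcp_rot [ 8.408e-01 -5.413e-01 -9.000e-04 -8.000e-04]
contact_force [-0.9176 -0.1441  0.382 ]
wrist_torque [-0.0128 -0.0333 -0.0462]
opening 1.0013
scene [ 1.21861001 -0.72330543  1.37799765] [[0.69, 0.73, 0.01], [0.58, -0.54, -0.6], [-0.43, 0.42, -0.8]]
cabinet [(0.71, 373.4, 235.9), (0.21, 262.7, 231.0)]
door_bar [(0.94, 348.1, 206.6)]
rake [(0.92, 263.0, 233.7), (0.7, 272.4, 246.6), (0.4, 412.5, 149.7)]
grip_hook [(0.31, 261.2, 231.9)]
grip_paddle [(0.62, 262.3, 230.8)]
rake_hook [(0.9, 262.1, 232.8)]
rake_paddle [(0.67, 259.4, 231.2), (0.38, 394.7, 160.8), (0.18, 368.0, 234.9)]
mat [(0.72, 271.3, 248.0)]
dish [(0.64, 379.0, 244.8)]
dish_loop [(0.74, 259.9, 230.4), (0.48, 377.7, 241.2)]
dish_fin [(0.96, 377.2, 243.8)]
board [(0.76, 242.0, 269.0), (0.63, 371.7, 140.4), (0.61, 187.2, 307.6), (0.31, 260.7, 233.9)]
bamboo [(0.72, 393.9, 160.7)
[... 288 characters left out ...]
3, 147.7), (0.3, 371.9, 239.4)]
door_bar [(0.87, 303.6, 179.6)]
rake [(0.79, 369.9, 233.2)]
grip_hook [(0.82, 371.7, 227.7), (0.22, 298.2, 143.9)]
grip_paddle [(0.91, 366.6, 231.5)]
rake_hook [(0.92, 372.5, 232.1)]
rake_paddle [(0.75, 374.0, 241.0), (0.49, 300.9, 147.0)]
mat [(0.65, 366.8, 232.8)]
dish [(0.55, 295.7, 145.1)]
dish_loop [(0.71, 297.1, 143.4)]
dish_fin [(0.63, 299.1, 144.5)]
board [(0.94, 411.4, 226.0), (0.85, 470.9, 220.9), (0.16, 368.5, 234.8)]
bamboo [(0.84, 191.0, 230.8), (0.57, 299.0, 143.4)]
crock0 [(0.72, 193.0, 249.0), (0.46, 297.8, 184.0)]
sauce [(0.82, 208.8, 173.1)]
skewers [(0.65, 392.3, 162.7), (0.58, 303.3, 178.2)]
lids [(0.87, 239.0, 262.0), (0.33, 369.7, 230.5)]
```

```bash
sleep 3; ls pics
```

```text
s0.png
t0.png
```

View pics/s0.png

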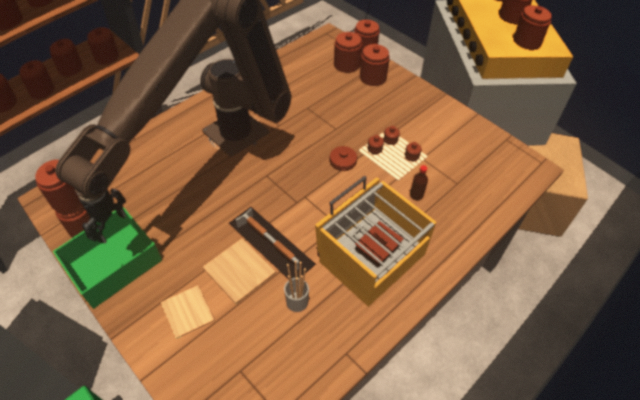

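View pics/t0.png

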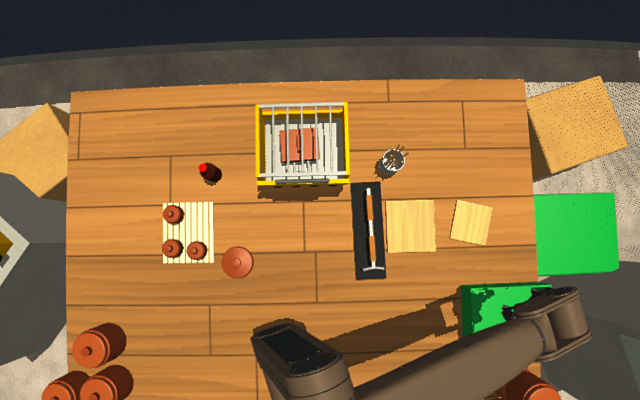

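Top view: cabinet (302,145), three crocks on the bamboo at (173,213), (172,248) and (196,250), rake on its mat at (368,232), lids (237,262), bottle (209,173), skewer cup (392,162). There are two boards: (411,226) and (471,222). The left one is bigger, so I'll enlarge to confirm and measure.

Run:
```python
from h import *
snap('top','t1',(240,90,500,290),3)
snap('top','t2',(150,140,360,280),3.8)
snap('scene','s1',(180,120,460,320),2.8)
```

```text
(no output)
```

View pics/t1.png

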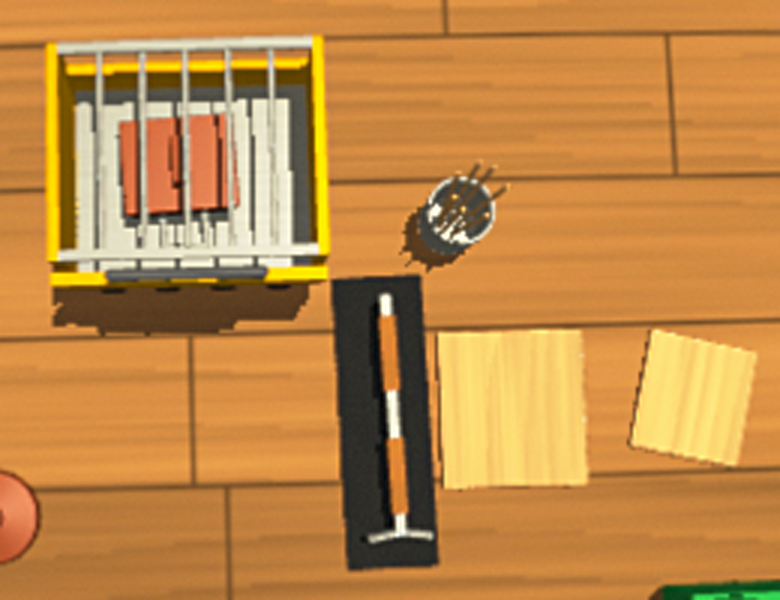

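View pics/t2.png

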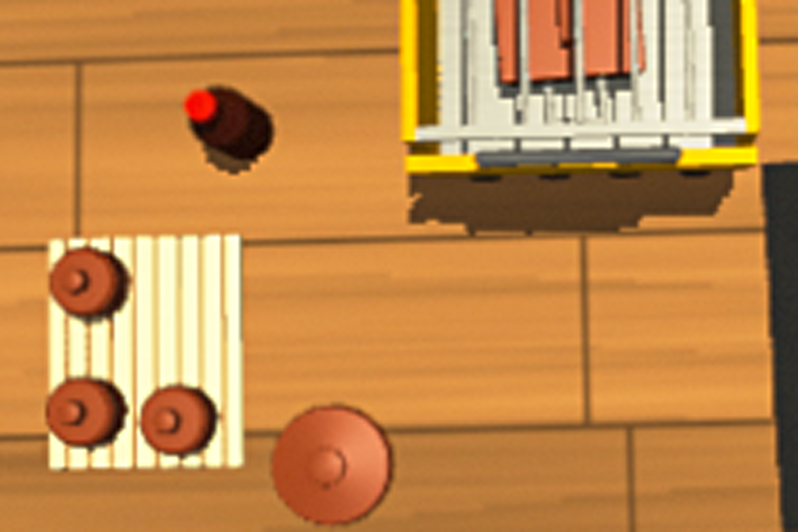

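View pics/s1.png

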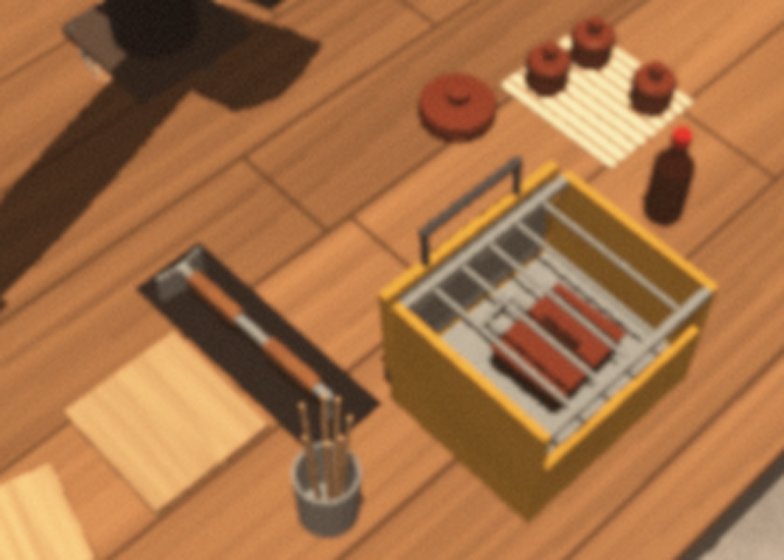

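Run:
```python
from h import *
def T1(pts,z,n):
    P=np.array([px2w('top',(240+x/3-.33,90+y/3-.33),z) for x,y in pts])[:,:2]; print(n,P.round(4).tolist(),'mean',P.mean(0).round(4));return P
def T2(pts,z,n):
    P=np.array([px2w('top',(150+x/3.8-.37,140+y/3.8-.37),z) for x,y in pts])[:,:2]; print(n,P.round(4).tolist(),'mean',P.mean(0).round(4));return P
T1([(47,42),(50,285),(328,280),(324,37)],.185,'cab')
T1([(53,258),(324,251)],.185,'frontroof')
T1([(105,275),(266,272)],.235,'bar')
m=T1([(332,279),(421,275),(438,565),(349,569)],.003,'mat')
T1([(438,332),(583,330),(588,486),(444,489)],.012,'board')
T1([(636,330-2),(756,352),(738,466),(630,445)],.012,'sboard')
T1([(386,297),(391,352),(398,477),(401,525)],.045,'rake')
T1([(120,122),(226,113),(236,207),(127,215)],.046+.05,'dishlid')
T1([(178,160)],.120,'fin')
T2([(76,281),(72,411),(167,420)],.074,'knobs')
T2([(88,284),(85,412),(178,420)],.045,'shoulders')
T2([(330,465)],.052,'lids')
T2([(201,104)],.15,'sauce')
# scene
S=lambda x,y:(180+x/2.8-.32,120+y/2.8-.32)
for n,p,z in[('knob',(654,70),.074),('knob',(549,50),.074),('knob',(594,22),.074),('barL',(517,163),.235),('barR',(425,234),.235),('fin',(548,342),.12),('shaftmid',(252,327),.04),('board',(165,333),.012),('board',(66,411),.012),('board',(158,510),.012),('board',(267,427),.012),('cabfl',(557,165),.185),('cabfr',(383,297),.185),('cabbr',(550,440),.185),('cabbl',(715,288),.185)]:
    print(n,px2w('scene',S(*p),z).round(4)[:2])
```

```text
cab [[0.865, 0.1072], [0.6252, 0.1063], [0.6232, -0.1601], [0.8627, -0.1638]] mean [ 0.744  -0.0276]
frontroof [[0.6512, 0.1031], [0.6513, -0.1572]] mean [ 0.6513 -0.027 ]
bar [[0.6267, 0.0477], [0.6257, -0.1001]] mean [ 0.6262 -0.0262]
mat [[0.647, -0.1767], [0.6491, -0.2752], [0.3313, -0.283], [0.3298, -0.1859]] mean [ 0.4893 -0.2302]
board [[0.5848, -0.2903], [0.583, -0.4507], [0.4124, -0.4489], [0.4139, -0.2908]] mean [ 0.4985 -0.3702]
sboard [[0.5837, -0.5101], [0.5538, -0.6449], [0.4287, -0.6179], [0.4555, -0.4974]] mean [ 0.5054 -0.5676]
rake [[0.6209, -0.2309], [0.562, -0.2342], [0.4293, -0.2374], [0.3787, -0.239]] mean [ 0.4977 -0.2354]
dishlid [[0.8056, 0.0452], [0.8122, -0.0654], [0.7126, -0.0734], [0.7072, 0.0394]] mean [ 0.7594 -0.0135]
fin [[0.7582, -0.0156]] mean [ 0.7582 -0.0156]
knobs [[0.5549, 0.4007], [0.4473, 0.4043], [0.4385, 0.3241]] mean [0.4802 0.3764]
shoulders [[0.5539, 0.4008], [0.4457, 0.4037], [0.4376, 0.3235]] mean [0.4791 0.376 ]
lids [[0.3979, 0.1935]] mean [0.3979 0.1935]
sauce [[0.6872, 0.273]] mean [0.6872 0.273 ]
knob [0.5607 0.3952]
knob [0.4434 0.3206]
knob [0.449 0.404]
barL [0.63   0.0414]
barR [ 0.6307 -0.0972]
fin [ 0.7651 -0.0389]
shaftmid [ 0.4904 -0.2285]
board [ 0.4123 -0.2981]
board [ 0.4185 -0.4454]
board [ 0.5856 -0.4442]
board [ 0.5881 -0.2918]
cabfl [0.6368 0.1056]
cabfr [ 0.6336 -0.1588]
cabbr [ 0.8664 -0.1558]
cabbl [0.8644 0.1041]
```

Larger board (t1 corners 438..588 × 330..489, measures 170×160 mm) is the real one: centre (0.498,-0.370). The other measures ~130 mm. All three crocks are present. Next is the door, with a helper that works out the shifts.

```bash
cat > w.py <<'E'
import sys
from h import *
from scipy.spatial.transform import Rotation as Ro
def go(x,y,z,yaw=None):
    s=readout.get_state();R=Ro.from_quat(s['tcp_rot']);p=np.array(s['eef_pos'])
    tx=R.as_matrix()[:,0];cy=np.arctan2(tx[1],tx[0])
    if yaw is None: yaw=cy
    T=Ro.from_matrix(np.array([[np.cos(yaw),np.sin(yaw),0],[np.sin(yaw),-np.cos(yaw),0],[0,0,-1]]).T if 0 else np.column_stack([[np.cos(yaw),np.sin(yaw),0],[np.sin(yaw),-np.cos(yaw),0],[0,0,-1]]))
    d=np.array([x,y,z])-p
    print('t%.2f yaw %.3f pos %s q6 %.2f F %s op %.3f'%(s['time'],cy,p.round(4),s['qpos'][5],np.round(s['contact_force'],1),s['opening']))
    print('shift now-frame mm',(R.inv().apply(d)*1e3).round(1),'| target-frame mm',(T.inv().apply(d)*1e3).round(1),'| rot',(R.inv()*T).as_rotvec().round(3))
if __name__=='__main__':
    a=[float(v) for v in sys.argv[1:]];go(*a)
E
python3 w.py 0.628 -0.027 0.30 0; python3 -m crank '0 0 -30 0 0 -0.18;0 0 -30 0 0 -0.18;0 0 -10 0 0 -0.18;0 0 0 0 0 -0.18;0 0 0 0 0 -0.18' 1 30; python3 w.py 0.628 -0.027 0.30 0
```

```text
t1.95 yaw -1.144 pos [ 0.2795 -0.6144  0.2313] q6 -0.15 F [0.9 0.2 0.3] op 1.001
shift now-frame mm [-390.5 -560.4  -68.7] | target-frame mm [ 348.5 -587.4  -68.7] | rot [-0.     0.    -1.144]
time: 2.58
eef_pos: [0.2795, -0.6145, 0.3017]
tcp_rot: [0.993, -0.119, 0.0, 0.0]
contact_force: [0.1, 1.0, 0.2]
opening: 1.002
t2.58 yaw -0.238 pos [ 0.2795 -0.6145  0.3017] q6 -1.06 F [0.1 1.  0.2] op 1.002
shift now-frame mm [ 200.2 -653.1    1.4] | target-frame mm [ 348.5 -587.5    1.7] | rot [ 0.001 -0.    -0.238]
```

```bash
python3 -m crank '0 0 0 0 0 -0.12;0 0 0 0 0 -0.118;35 -55 0 0 0 0;35 -55 0 0 0 0;35 -55 0 0 0 0' >/dev/null; python3 -m crank '35 -55 0 0 0 0;35 -55 0 0 0 0;35 -55 0 0 0 0;35 -55 0 0 0 0;35 -55 0 0 0 0'; python3 w.py 0.628 -0.027 0.216 0
```

```text
time: 3.82
eef_pos: [0.5513, -0.1924, 0.3017]
tcp_rot: [1.0, -0.003, 0.0, 0.0]
contact_force: [0.6, -0.5, -0.8]
opening: 1.0
t3.83 yaw -0.006 pos [ 0.5513 -0.1924  0.3017] q6 -0.50 F [ 0.6 -0.5 -0.8] op 1.000
shift now-frame mm [  75.7 -165.9   85.7] | target-frame mm [  76.7 -165.4   85.7] | rot [ 0.001 -0.001 -0.006]
```

```bash
python3 -m crank '25 -55 0 0 0 -0.006;25 -55 0 0 0 0;27 -55 0 0 0 0;0 0 30 0 0 0' >/dev/null; python3 w.py 0.628 -0.027 0.216 0
python3 - <<'E'
from h import *
snap('scene','s2',(200,100,480,310),2.8)
E
```

```text
t4.33 yaw 0.006 pos [ 0.6304 -0.0255  0.2744] q6 -0.21 F [-0.  -1.1  0.9] op 1.001
shift now-frame mm [-2.9  1.5 58.4] | target-frame mm [-2.4  1.5 58.4] | rot [ 0.001 -0.007  0.006]
```

View pics/s2.png

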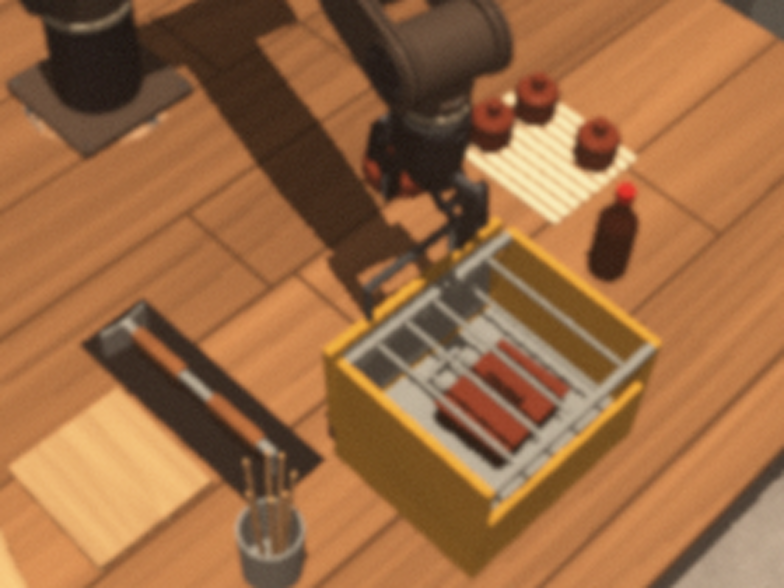

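The fingers straddle the bar around (440,245) in the crop. Lower and pinch.

```bash
python3 -m crank '-2 1 29 0 0 0;0 0 29 0 0 0;0 0 0 0 0 0'  >/dev/null; python3 -m crank '0 0 0 0 0 0;0 0 0 0 0 0;0 0 0 0 0 0;0 0 0 0 0 0;0 0 0 0 0 0' -1 20; python3 w.py 0.628 -0.027 0.216 0
```

```text
time: 5.38
eef_pos: [0.6258, -0.0304, 0.2141]
tcp_rot: [1.0, 0.0, 0.0, 0.0]
contact_force: [-1.3, 0.0, 1.6]
opening: 0.132
t5.38 yaw 0.000 pos [ 0.6258 -0.0304  0.2141] q6 -0.21 F [-1.3  0.   1.6] op 0.132
shift now-frame mm [ 2.2 -3.4 -1.9] | target-frame mm [ 2.2 -3.4 -1.9] | rot [ 0. -0.  0.]
```

```bash
python3 -m crank '-14 0 1 0 0 0;-15 0 2 0 0 0;-14 0 3.5 0 0 0;-14 0 4.2 0 0 0;0 0 0 0 0 0'; python3 -m crank '-13.5 0 5.5 0 0 0;-13 0 6.5 0 0 0;-12.3 0 7.5 0 0 0;-12 0 8.5 0 0 0;0 0 0 0 0 0'
```

```text
time: 6.0
eef_pos: [0.5671, -0.0304, 0.1989]
tcp_rot: [1.0, -0.0, -0.001, -0.0]
contact_force: [4.5, -1.2, -11.2]
opening: 0.131
time: 6.62
eef_pos: [0.5204, -0.0303, 0.169]
tcp_rot: [1.0, -0.001, 0.006, -0.0]
contact_force: [23.9, -1.2, -29.9]
opening: 0.127
```

The pull is radial: fitting the arc puts the hinge at x≈0.646, and the door started about 0.08 rad ajar. Correct the remaining arc.

```bash
python3 -m crank '0 0 8 0 0 0;-6.5 0 10.5 0 0 0;-9 0 11 0 0 0;-9.5 0 11 0 0 0;0 0 0 0 0 0'; python3 -m crank '-7.5 0 12.5 0 0 0;-6.9 0 12.8 0 0 0;-5.5 0 13.5 0 0 0;-4.7 0 13.7 0 0 0;0 0 0 0 0 0'
```

```text
time: 7.25
eef_pos: [0.4922, -0.0303, 0.1337]
tcp_rot: [1.0, -0.0, -0.0, 0.0]
contact_force: [0.4, -0.2, -2.2]
opening: 0.13
time: 7.88
eef_pos: [0.4687, -0.0304, 0.0797]
tcp_rot: [1.0, -0.0, 0.001, 0.0]
contact_force: [8.6, 1.2, -7.7]
opening: 0.132
```

```bash
python3 -m crank '-3 0 14 0 0 0;-2.5 0 14.5 0 0 0;-0.5 0 14.5 0 0 0;0.5 0 13 0 0 0;0 0 2 0 0 0';python3 -m crank '0 0 0 0 0 0;0 0 0 0 0 0'
python3 - <<'E'
from h import *
snap('top','t3',(220,90,420,290),3)
snap('scene','s3',(200,100,480,310),2.8)
E
```

```text
time: 8.5
eef_pos: [0.4626, -0.0305, 0.024]
tcp_rot: [1.0, 0.0, -0.002, -0.0]
contact_force: [-3.4, 2.3, 21.3]
opening: 0.13
time: 8.75
eef_pos: [0.4626, -0.0305, 0.0241]
tcp_rot: [1.0, 0.0, -0.001, 0.0]
contact_force: [-0.8, 1.3, 11.9]
opening: 0.132
```

View pics/t3.png

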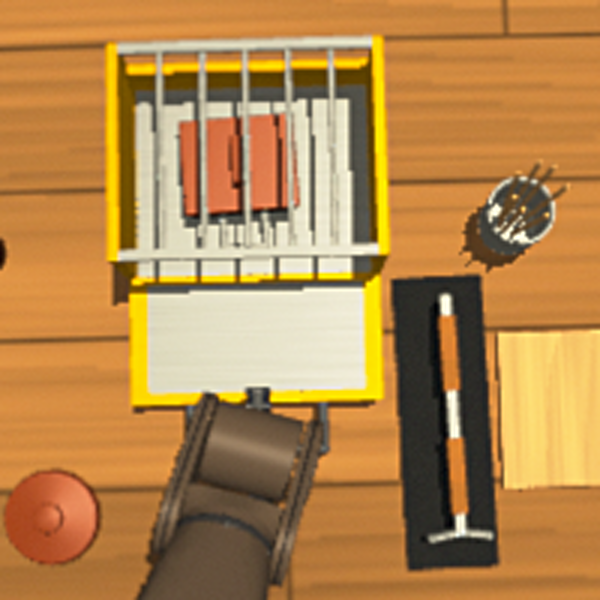

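View pics/s3.png

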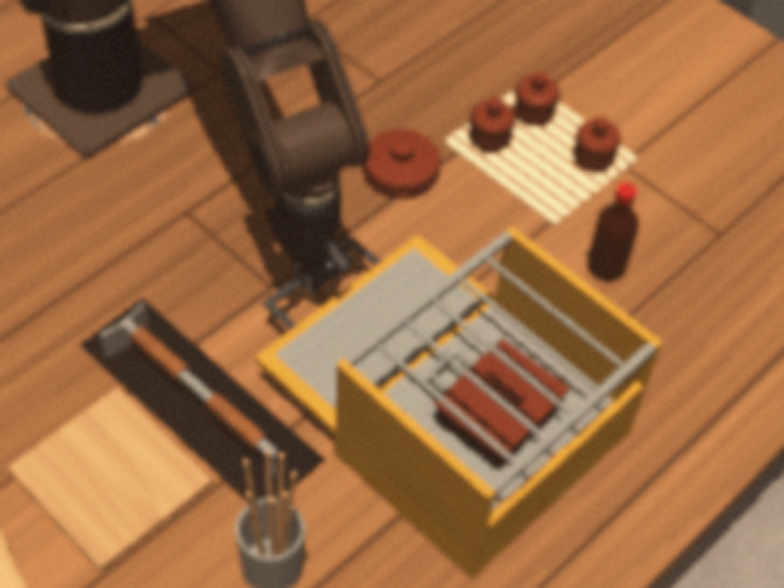

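```bash
python3 -m crank '0 0 -1 0 0 0;0 0 0 0 0 0;0 0 0 0 0 0' -0.2; python3 -m crank '0 0 -40 0 0 0;0 0 -50 0 0 0;0 0 -50 0 0 0;0 0 -30 0 0 0'
python3 - <<'E'
from h import *
T=lambda x,y:(220+x/3-.33,90+y/3-.33)
for n,p,z in[('fe',(131,407),.05),('fe',(383,401),.05),('fb',(133,288),.05),('fb',(382,283),.05),('lid',(183,122),.085),('lid',(283,113),.085),('lid',(297,208),.085),('lid',(187,216),.085),('fin',(235,160),.12),('loop',(262,225),.074),('hook',(446,297),.045),('blade',(460,535),.045)]:print(n,px2w('top',T(*p),z)[:2].round(4))
S=lambda x,y:(200+x/2.8-.32,100+y/2.8-.32)
for n,p,z in[('loop',(449,372),.074),('fe',(418,238),.05),('fe',(260,356),.05)]:print(n,px2w('scene',S(*p),z)[:2].round(4))
print(rec('top','dish_loop'),rec('top','dish_fin'),rec('scene','dish_loop'),rec('scene','dish_fin'))
snap('top','t4',(270,110,350,190),7)
snap('scene','s4',(330,170,450,270),6)
E
```

```text
time: 9.22
eef_pos: [0.4614, -0.0301, 0.0234]
tcp_rot: [1.0, 0.0, -0.002, -0.0]
contact_force: [-0.7, 0.3, -0.0]
opening: 0.398
time: 9.72
eef_pos: [0.4633, -0.0306, 0.1971]
tcp_rot: [1.0, 0.0, 0.001, 0.001]
contact_force: [0.7, -0.0, -0.3]
opening: 0.399
fe [0.5118 0.1065]
fe [ 0.5116 -0.16  ]
fb [0.6384 0.1026]
fb [ 0.637  -0.1627]
lid [0.8083 0.0431]
lid [ 0.8152 -0.0621]
lid [ 0.7136 -0.0743]
lid [0.7081 0.0404]
fin [ 0.7583 -0.0126]
loop [ 0.6985 -0.0372]
hook [ 0.6209 -0.2309]
blade [ 0.3682 -0.2376]
loop [ 0.6917 -0.0238]
fe [0.5195 0.1041]
fe [ 0.5178 -0.1543]
[(0.85, 295.9, 146.1)] [(0.85, 297.7, 144.9)] [(0.9, 378.7, 240.9)] [(0.68, 377.5, 244.3)]
```

View pics/t4.png

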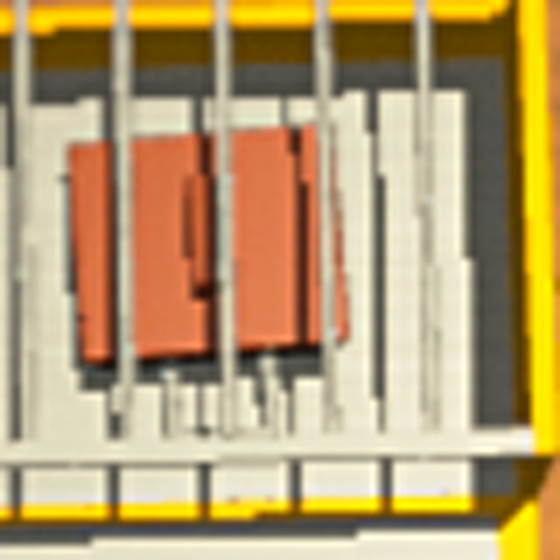

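View pics/s4.png

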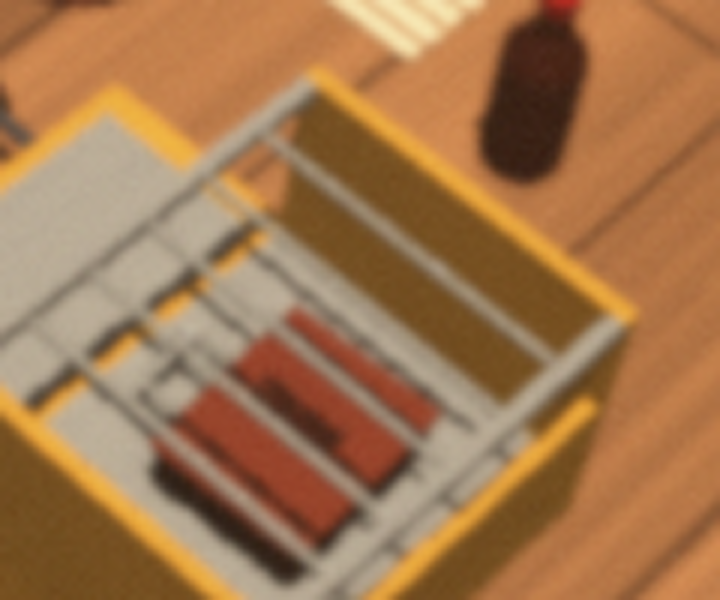

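Run:
```python
from h import *
T=lambda x,y:(270+x/7-.43,110+y/7-.43)
for n,p,z in[('wl',(170,390),.074),('wr',(270,380),.074),('loop far bar',(220,435),.074),('lid',(70,147),.086),('lid',(318,128),.086),('lid',(345,338),.086),('lid',(85,362),.086),('fintop',(194,235),.12),('floorfrontedge',(250,508),.05)]:print(n,px2w('top',T(*p),z)[:2].round(4))
S=lambda x,y:(330+x/6-.42,170+y/6-.42)
for n,p,z in[('loop',(172,383),.074),('fin',(300,412),.115)]:print(n,px2w('scene',S(*p),z)[:2].round(4))
def dishp(x,y,a):
    R=np.array([[np.cos(a),-np.sin(a)],[np.sin(a),np.cos(a)]])
    L=[(-.05,-.06,.036),(-.05,.06,.036),(.05,.06,.036),(.05,-.06,.036),(-.066,-.019,.024),(-.066,.019,.024),(-.085,0,.024),(0,0,.07)]
    return [list(R@np.array(q[:2])+[x,y])+[q[2]+.05] for q in L]
for a in(.05,.1):
    q=w2px('top',dishp(.761,-.013,a));print(a,((q-[270,110])*7).round())
    q=w2px('scene',dishp(.761,-.013,a));print(((q-[330,170])*6).round().tolist())
```

```text
wl [0.6976 0.0043]
wr [ 0.701  -0.0408]
loop far bar [ 0.6766 -0.0178]
lid [0.8074 0.0465]
lid [ 0.8131 -0.0652]
lid [ 0.717 -0.075]
lid [0.7092 0.0412]
fintop [ 0.7579 -0.0104]
floorfrontedge [ 0.6463 -0.0297]
loop [ 0.6901 -0.0303]
fin [ 0.7633 -0.0175]
0.05 [[343. 342.]
 [ 75. 362.]
 [ 61. 143.]
 [327. 123.]
 [255. 388.]
 [171. 395.]
 [216. 433.]
 [197. 225.]]
[[144.0, 446.0], [293.0, 308.0], [442.0, 418.0], [294.0, 564.0], [171.0, 393.0], [218.0, 349.0], [167.0, 350.0], [301.0, 396.0]]
0.1 [[348. 334.]
 [ 81. 368.]
 [ 56. 150.]
 [320. 117.]
 [262. 385.]
 [178. 396.]
 [225. 432.]
 [197. 225.]]
[[145.0, 453.0], [286.0, 308.0], [440.0, 412.0], [302.0, 565.0], [168.0, 398.0], [213.0, 352.0], [162.0, 355.0], [301.0, 396.0]]
```

```bash
python3 -m crank '0 30 0 0 0 -0.18;0 30 0 0 0 -0.18;0 0 0 0 0 -0.18;0 0 0 0 0 -0.18;0 0 0 0 0 -0.18' >/dev/null; python3 -m crank '0 0 0 0 0 -0.18;0 0 0 0 0 -0.18;0 0 0 0 0 -0.18;0 0 0 0 0 -0.157;0 0 0 0 0 0' 0 50; python3 w.py .5055 -.234 .12 1.597
```

```text
time: 11.28
eef_pos: [0.4672, -0.0895, 0.1925]
tcp_rot: [0.698, 0.716, -0.001, -0.002]
contact_force: [-0.1, -0.1, -0.1]
opening: 0.5
t11.28 yaw 1.595 pos [ 0.4672 -0.0895  0.1925] q6 -2.00 F [-0.1 -0.1 -0.1] op 0.500
shift now-frame mm [-145.5   35.1   72.1] | target-frame mm [-145.4   34.5   72.5] | rot [-0.004 -0.002 -0.002]
```

```bash
python3 -m crank '-49 12 24 -0.004 -0.002 0;-48 12 24 0 0 0;-48 11 24 0 0 0;0 0 30 0 0 0;0 0 30 0 0 0' >/dev/null;  python3 -m crank '0 0 0 0 0 0'; python3 w.py .5055 -.234 .024 1.597
python3 - <<'E'
from h import *
snap('top','t5',(320,150,440,290),4)
snap('scene','s5',(200,170,340,290),5)
E
```

```text
time: 12.02
eef_pos: [0.5047, -0.2325, 0.059]
tcp_rot: [0.699, 0.715, 0.0, -0.002]
contact_force: [-1.0, 0.9, -0.6]
opening: 0.499
t12.03 yaw 1.595 pos [ 0.5047 -0.2325  0.059 ] q6 -2.21 F [-1.   0.9 -0.6] op 0.499
shift now-frame mm [-1.6  0.8 35. ] | target-frame mm [-1.5  0.7 35. ] | rot [-0.003 -0.003 -0.002]
```

View pics/s5.png

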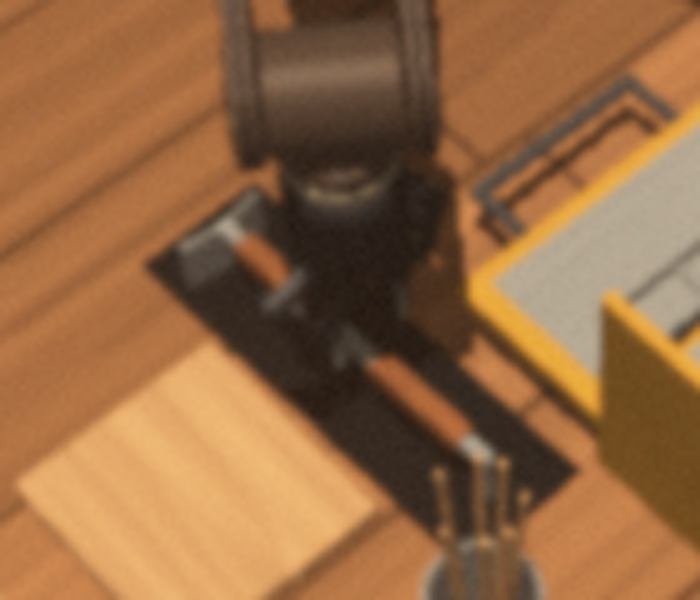

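View pics/t5.png

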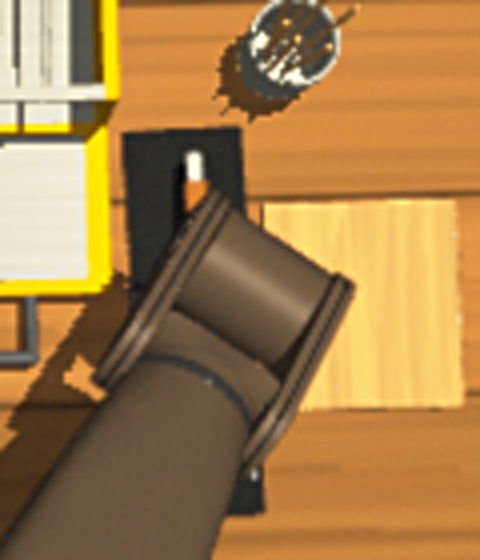

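The fingers straddle the steel middle at about (320,310) in s5. Lower and grip.

```bash
python3 -m crank '-1 1 20 0 0 0;0 0 14 0 0 0;0 0 0 0 0 0'; python3 -m crank '0 0 0 0 0 0;0 0 0 0 0 0;0 0 0 0 0 0;0 0 0 0 0 0' -1 70;python3 -m crank '0 0 -20 0 0 0;0 0 -40 0 0 0;0 0 -40 0 0 0;0 0 0 0 0 0'
python3 - <<'E'
from h import *
snap('scene','s6',(180,150,360,300),4)
snap('top','t6',(320,150,440,290),4)
E
```

```text
time: 12.5
eef_pos: [0.5074, -0.2343, 0.0271]
tcp_rot: [0.698, 0.716, 0.0, 0.0]
contact_force: [-0.0, -1.0, -0.0]
opening: 0.5
time: 13.0
eef_pos: [0.5089, -0.2353, 0.0294]
tcp_rot: [0.698, 0.716, 0.001, 0.003]
contact_force: [-0.0, -0.6, 1.2]
opening: 0.098
time: 13.5
eef_pos: [0.5108, -0.2368, 0.1347]
tcp_rot: [0.698, 0.716, 0.002, 0.007]
contact_force: [-0.4, -0.1, -1.4]
opening: 0.096
```

View pics/s6.png

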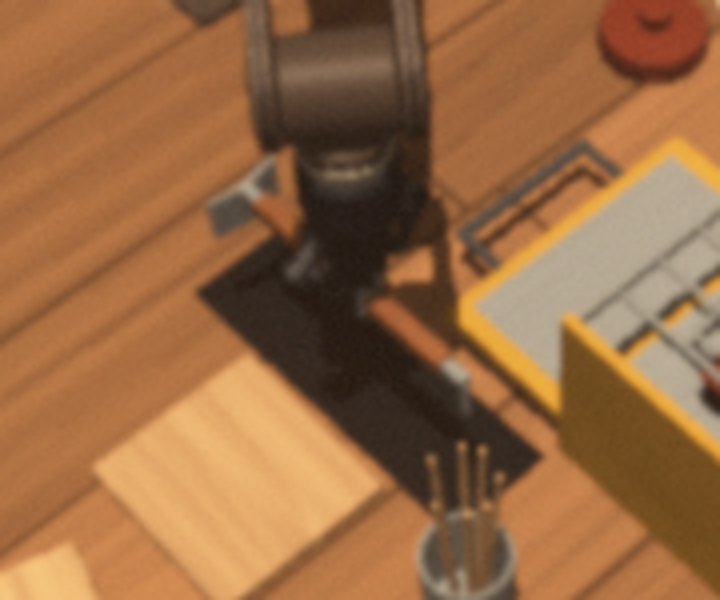

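View pics/t6.png

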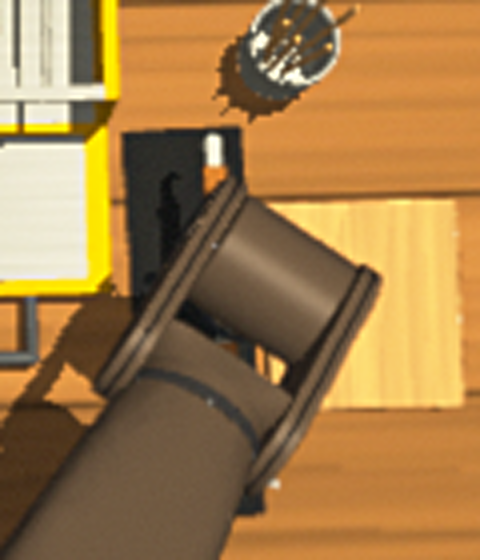

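```bash
python3 - <<'E'
from h import *
print(px2w('scene',(180+464/4-.4,150+408/4-.4),.108))
s=readout.get_state();print(s['eef_pos'],s['tcp_rot'])
E
python3 w.py .575 -.02 .17 1.571
```

```text
[ 0.62121732 -0.23180786  0.108     ]
[ 0.50822075 -0.23498588  0.12979936] [0.6977714  0.71631489 0.00082999 0.00271286]
t13.60 yaw 1.597 pos [ 0.5082 -0.235   0.1298] q6 -2.21 F [-0.3  0.  -1.5] op 0.096
shift now-frame mm [213.1  72.6 -40.4] | target-frame mm [215.   66.8 -40.2] | rot [0.005 0.003 0.026]
```

```bash
python3 -m crank '45 -2 -10 0.005 0.003 0.026;45 -2 -10 0 0 0;45 -2 0 0 0 0;45 -2 0 0 0 0;35 0 0 0 0 0' >/dev/null;python3 -m crank '0 0 18 0 0 0;0 0 18 0 0 0;0 0 0 0 0 0';python3 w.py .581 -.02 .1135 1.571
python3 - <<'E'
from h import *
snap('scene','s7',(240,150,440,300),4)
E
```

```text
time: 14.6
eef_pos: [0.4967, -0.0204, 0.1097]
tcp_rot: [0.708, 0.707, -0.002, -0.004]
contact_force: [-0.1, 0.3, -1.7]
opening: 0.095
t14.60 yaw 1.570 pos [ 0.4967 -0.0204  0.1097] q6 -1.82 F [-0.1  0.3 -1.7] op 0.095
shift now-frame mm [ 0.5 84.3 -4.4] | target-frame mm [ 0.4 84.3 -3.8] | rot [-0.008 -0.002 -0.001]
```

View pics/s7.png

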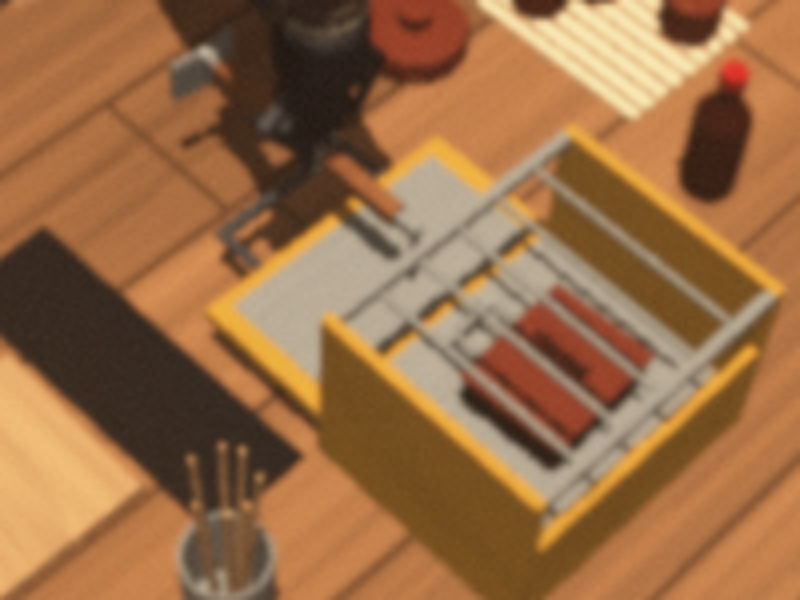

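```bash
python3 -m crank '0 20 -5 -0.006 -0.002 0;0 22 0 0 0 0;0 22 0 0 0 0;0 20 0 0 0 0;0 0 0 0 0 0';python3 w.py .581 -.02 .1135 1.571
python3 - <<'E'
from h import *
snap('scene','s8',(320,180,440,270),6.5)
snap('top','t8',(260,100,360,200),6)
q=w2px('scene',[[.694,-.02,.086],[.694,-.02,.077],[.694,-.02,.05]]);print((q-[320,180])*6.5)
E
```

```text
time: 15.28
eef_pos: [0.5843, -0.0211, 0.1188]
tcp_rot: [0.707, 0.707, 0.002, 0.003]
contact_force: [-0.6, 0.2, -0.7]
opening: 0.096
t15.28 yaw 1.570 pos [ 0.5843 -0.0211  0.1188] q6 -1.78 F [-0.6  0.2 -0.7] op 0.096
shift now-frame mm [ 1.1 -3.3  5.3] | target-frame mm [ 1.1 -3.3  5.3] | rot [ 0.006  0.001 -0.001]
[[271.11229191 326.11044457]
 [269.60361363 336.45290104]
 [265.15577314 366.9078511 ]]
```

View pics/s8.png

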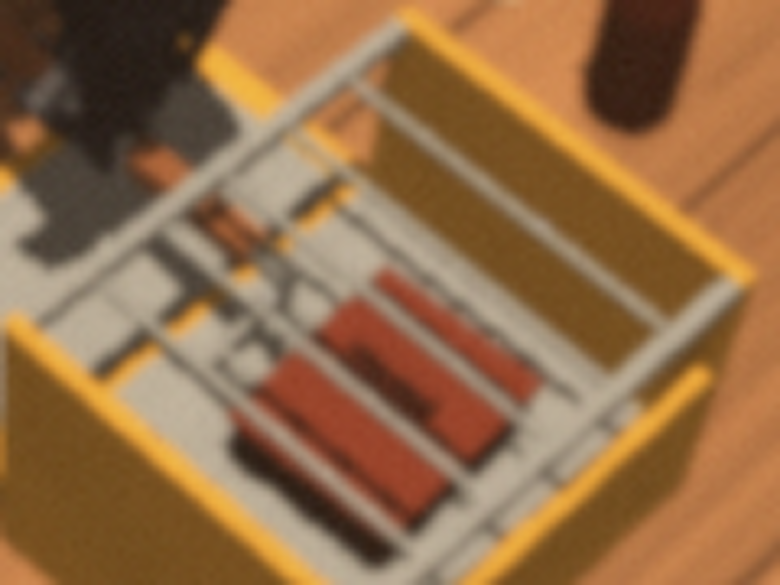

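View pics/t8.png

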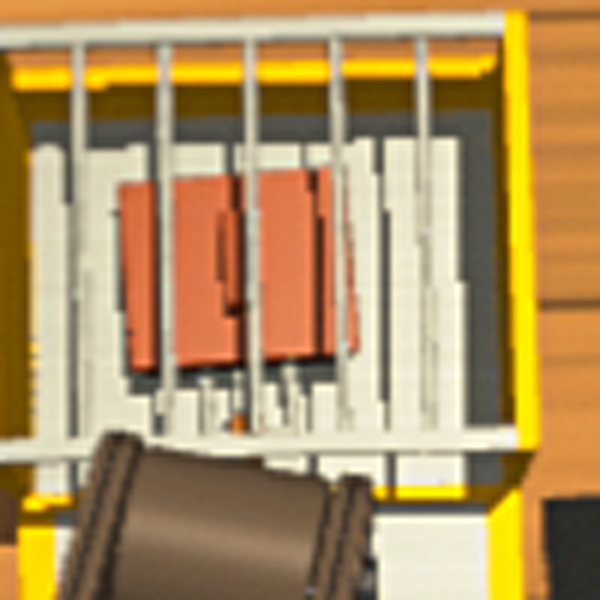

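```bash
python3 - <<'E'
from h import *
T=lambda x,y:(260+x/6-.42,100+y/6-.42)
for n,p,z in[('hookend',(239,376),.133),('wl',(207,390),.074),('wr',(291,385),.074),('lidfront',(245,362),.086)]:print(n,px2w('top',T(*p),z)[:2].round(4))
snap('top','t9',(285,145,325,185),14)
snap('scene','s9',(340,215,390,255),14)
E
python3 w.py .581 -.023 .1135 1.571
```

```text
hookend [ 0.6963 -0.0164]
wl [0.6998 0.0035]
wr [ 0.7014 -0.0406]
lidfront [ 0.712  -0.0173]
t15.47 yaw 1.570 pos [ 0.5822 -0.0202  0.1181] q6 -1.78 F [ 0.2  0.3 -0.1] op 0.102
shift now-frame mm [-2.8 -1.2  4.6] | target-frame mm [-2.8 -1.2  4.6] | rot [ 0.004  0.001 -0.001]
```

View pics/t9.png

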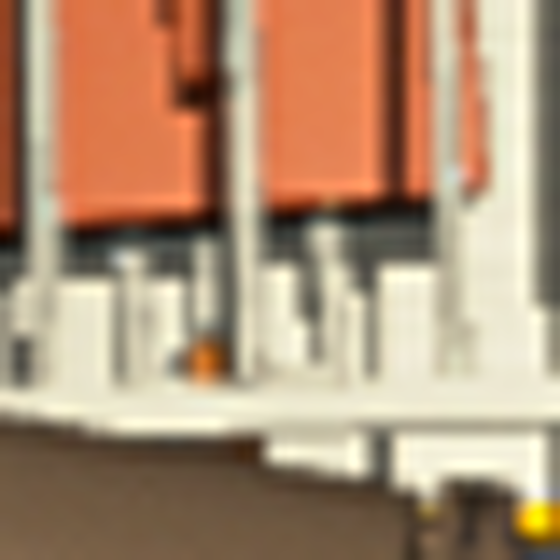

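View pics/s9.png

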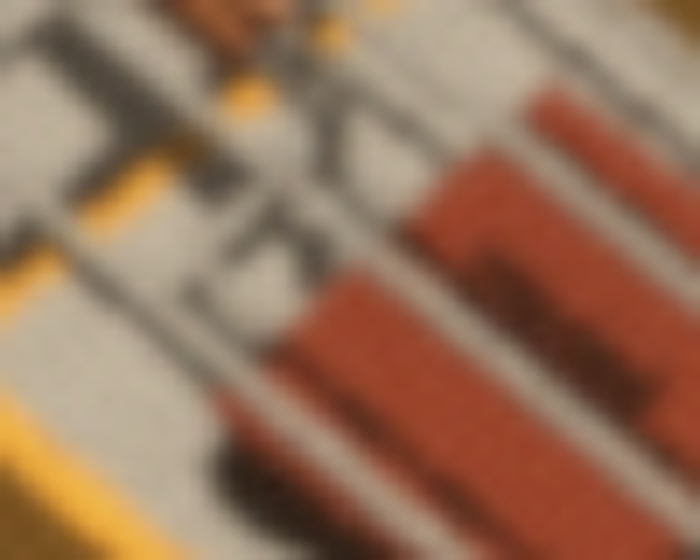

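```bash
python3 -m crank '-4 1 0 0.003 0 0;0 0 10 0 0 0;0 0 8 0 0 0;0 0 0 0 0 0'; python3 -m crank '0 0 8 0 0 0;0 0 8 0 0 0;0 0 0 0 0 0'
python3 - <<'E'
from h import *
snap('scene','s10',(330,205,400,260),11)
E
```

```text
time: 15.98
eef_pos: [0.5829, -0.0237, 0.0987]
tcp_rot: [0.707, 0.707, -0.0, -0.0]
contact_force: [-0.1, -0.1, -1.2]
opening: 0.098
time: 16.35
eef_pos: [0.5832, -0.0238, 0.0831]
tcp_rot: [0.707, 0.707, -0.0, 0.0]
contact_force: [0.0, 0.2, -0.9]
opening: 0.1
```

View pics/s10.png

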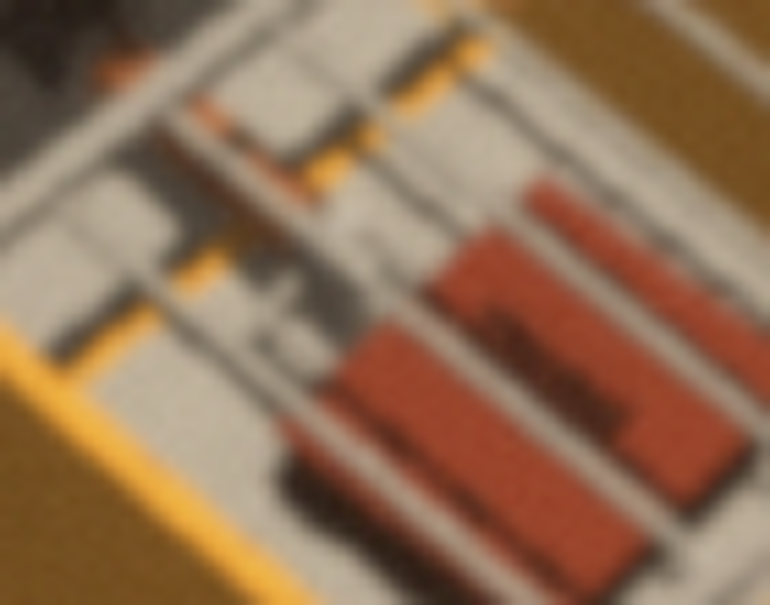

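```bash
python3 -m crank '0 -10 0 0 0 0;0 -12 0 0 0 0;0 -12 0 0 0 0;0 -12 0 0 0 0;0 0 0 0 0 0';  python3 - <<'E'
from h import *
snap('scene','s11',(300,180,440,285),5.5)
E
```

```text
time: 17.02
eef_pos: [0.5365, -0.0238, 0.0841]
tcp_rot: [0.707, 0.707, -0.0, 0.0]
contact_force: [-0.0, 0.4, -1.0]
opening: 0.096
```

View pics/s11.png

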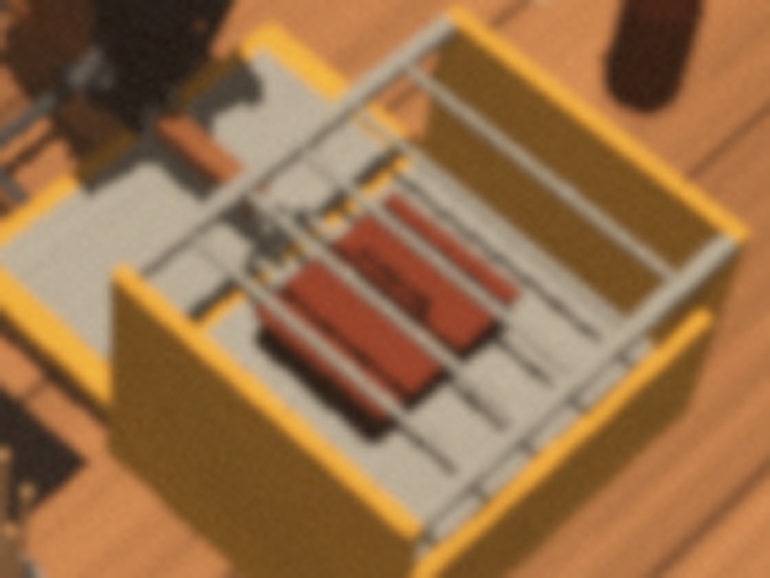

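The dish follows the hook; its lid is now at (380,310). Keep pulling.

```bash
python3 -m crank '0 -14 0 0 0 0;0 -14 0 0 0 0;0 -14 0 0 0 0;0 -14 0 0 0 0;0 0 0 0 0 0';python3 -m crank '0 -14 0 0 0 0;0 -14 0 0 0 0;0 -10 0 0 0 0;0 -10 0 0 0 0;0 0 0 0 0 0';  python3 - <<'E'
from h import *
snap('scene','s12',(260,150,440,285),4.4)
snap('top','t12',(240,90,360,240),4)
E
```

```text
time: 17.7
eef_pos: [0.48, -0.0238, 0.0836]
tcp_rot: [0.707, 0.707, -0.0, -0.0]
contact_force: [0.1, -0.4, -0.0]
opening: 0.097
time: 18.32
eef_pos: [0.4328, -0.0239, 0.0838]
tcp_rot: [0.707, 0.707, -0.0, 0.0]
contact_force: [0.0, -0.7, -0.9]
opening: 0.098
```

View pics/s12.png

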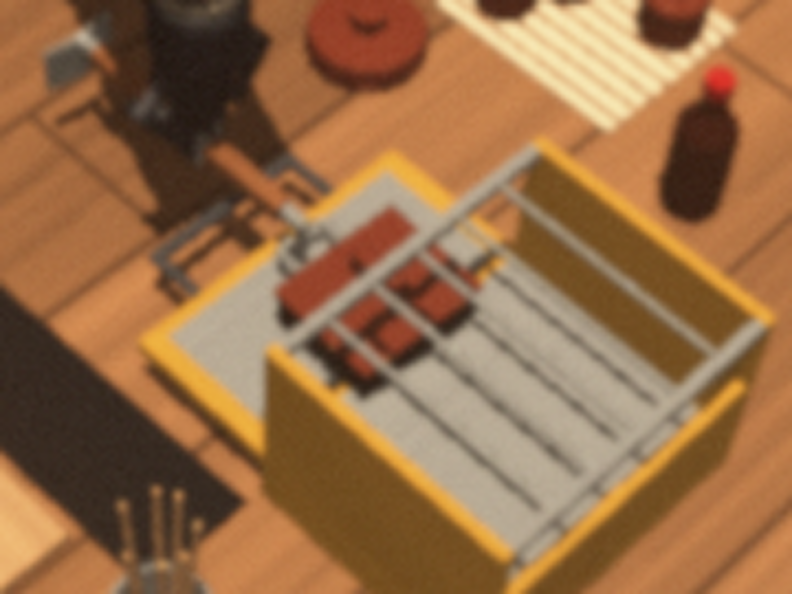

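View pics/t12.png

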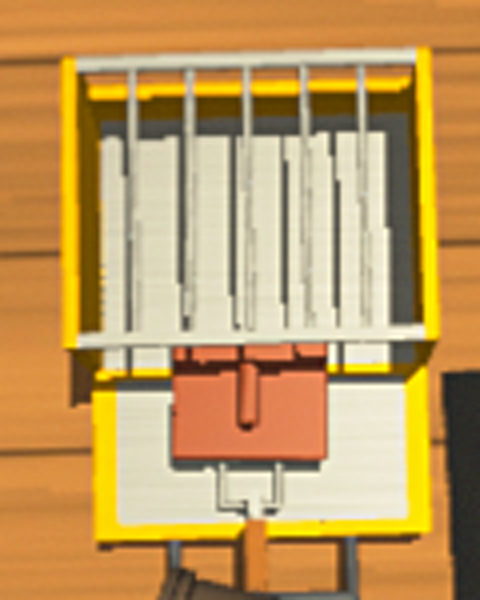

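```bash
python3 -m crank '0 -6 0 0 0 0;0 -6 0 0 0 0;0 -6 0 0 0 0;0 0 0 0 0 0'; python3 w.py .42 -.024 .084 1.571
```

```text
time: 18.92
eef_pos: [0.4153, -0.024, 0.0839]
tcp_rot: [0.707, 0.707, 0.0, 0.001]
contact_force: [-0.3, -0.4, -1.0]
opening: 0.096
t18.93 yaw 1.571 pos [ 0.4153 -0.024   0.0839] q6 -1.87 F [-0.3 -0.4 -1. ] op 0.096
shift now-frame mm [-0.   4.7 -0.1] | target-frame mm [-0.   4.7 -0.1] | rot [ 0.001  0.001 -0.   ]
```

```bash
python3 -m crank '0 -6 0 0 0 0;0 -6 0 0 0 0;0 -3 0 0 0 0;0 0 0 0 0 0'; python3 w.py .42 -.024 .084 1.571
```

```text
time: 19.42
eef_pos: [0.4005, -0.024, 0.0839]
tcp_rot: [0.707, 0.707, 0.0, 0.001]
contact_force: [1.0, 0.3, -0.9]
opening: 0.095
t19.43 yaw 1.571 pos [ 0.4005 -0.024   0.0839] q6 -1.88 F [ 1.   0.3 -0.9] op 0.095
shift now-frame mm [-0.  19.5 -0.1] | target-frame mm [-0.  19.5 -0.1] | rot [ 0.001  0.001 -0.   ]
```

```bash
python3 -m crank '0 10 0 0 0 0;0 0 -30 0 0 0;0 0 -40 0 0 0;0 20 -10 0 0 0;0 20 0 0 0 0' ;python3 w.py .508 -.235 .16 1.597;  python3 - <<'E'
from h import *
snap('top','t13',(220,90,400,290),3)
E
```

```text
time: 20.05
eef_pos: [0.4527, -0.0242, 0.1657]
tcp_rot: [0.707, 0.707, 0.001, 0.002]
contact_force: [-0.7, -0.5, -0.5]
opening: 0.099
t20.05 yaw 1.571 pos [ 0.4527 -0.0242  0.1657] q6 -1.85 F [-0.7 -0.5 -0.5] op 0.099
shift now-frame mm [-210.8   55.3    6.4] | target-frame mm [-212.2   49.8    5.7] | rot [ 0.005  0.002 -0.026]
```

View pics/t13.png

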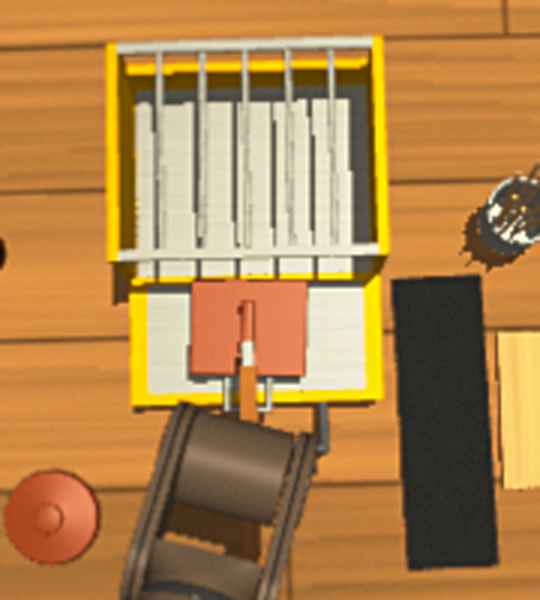

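```bash
python3 -m crank '-45 10 0 0 0 -0.026;-45 10 0 0 0 0;-45 10 0 0 0 0;-45 12 0 0 0 0;-31 10 0 0 0 0' >/dev/null; python3 -m crank '0 0 0 0 0 0;0 0 0 0 0 0'; python3 w.py .508 -.235 .031 1.597
```

```text
time: 20.98
eef_pos: [0.5067, -0.233, 0.1635]
tcp_rot: [0.698, 0.716, 0.0, -0.0]
contact_force: [0.1, -0.5, -0.7]
opening: 0.095
t20.98 yaw 1.597 pos [ 0.5067 -0.233   0.1635] q6 -2.21 F [ 0.1 -0.5 -0.7] op 0.095
shift now-frame mm [ -2.1   1.3 132.5] | target-frame mm [ -2.    1.3 132.5] | rot [ 0.    -0.001  0.   ]
```

```bash
python3 -m crank '-2 1 40 0 0 0;0 0 40 0 0 0;0 0 30 0 0 0;0 0 16 0 0 0;0 0 0 0 0 0'; python3 -m crank '0 0 3 0 0 0;0 0 2 0 0 0;0 0 0 0 0 0;0 0 0 0 0 0'; python3 w.py .508 -.235 .03 1.597
```

```text
time: 21.6
eef_pos: [0.5077, -0.2347, 0.0374]
tcp_rot: [0.697, 0.717, 0.0, -0.0]
contact_force: [-1.0, -0.3, -0.7]
opening: 0.097
time: 22.1
eef_pos: [0.5087, -0.2361, 0.0338]
tcp_rot: [0.698, 0.716, 0.0, 0.001]
contact_force: [0.6, -0.2, -0.9]
opening: 0.094
t22.10 yaw 1.597 pos [ 0.5087 -0.2361  0.0338] q6 -2.21 F [ 0.6 -0.2 -0.9] op 0.094
shift now-frame mm [ 1.1 -0.7  3.8] | target-frame mm [ 1.1 -0.7  3.8] | rot [ 0.003  0.001 -0.   ]
```

```bash
python3 -m crank '0 0 2 0 0 0;0 0 2 0 0 0;0 0 0 0 0 0;0 0 0 0 0 0'; python3 -m crank '0 0 0 0 0 0;0 0 0 0 0 0;0 0 0 0 0 0' -0.2;python3 -m crank '0 0 -40 0 0 0;0 0 -50 0 0 0;0 0 -40 0 0 0;0 0 0 0 0 0'
python3 - <<'E'
from h import *
snap('scene','s14',(200,150,400,300),4)
E
python3 w.py .59 -.03 .21 1.571
```

```text
time: 22.6
eef_pos: [0.5085, -0.2359, 0.0294]
tcp_rot: [0.698, 0.716, 0.0, 0.001]
contact_force: [-0.4, 0.3, 0.4]
opening: 0.094
time: 22.98
eef_pos: [0.5085, -0.2359, 0.0294]
tcp_rot: [0.698, 0.716, 0.0, 0.001]
contact_force: [0.3, -0.5, 0.2]
opening: 0.4
time: 23.48
eef_pos: [0.5106, -0.2373, 0.1641]
tcp_rot: [0.698, 0.716, 0.001, 0.006]
contact_force: [0.3, 0.5, -0.4]
opening: 0.399
t23.52 yaw 1.597 pos [ 0.5092 -0.2364  0.1613] q6 -2.21 F [-0.5 -0.2 -1. ] op 0.404
shift now-frame mm [204.   86.5 -48.9] | target-frame mm [206.4  80.9 -48.7] | rot [0.005 0.003 0.026]
```

View pics/s14.png

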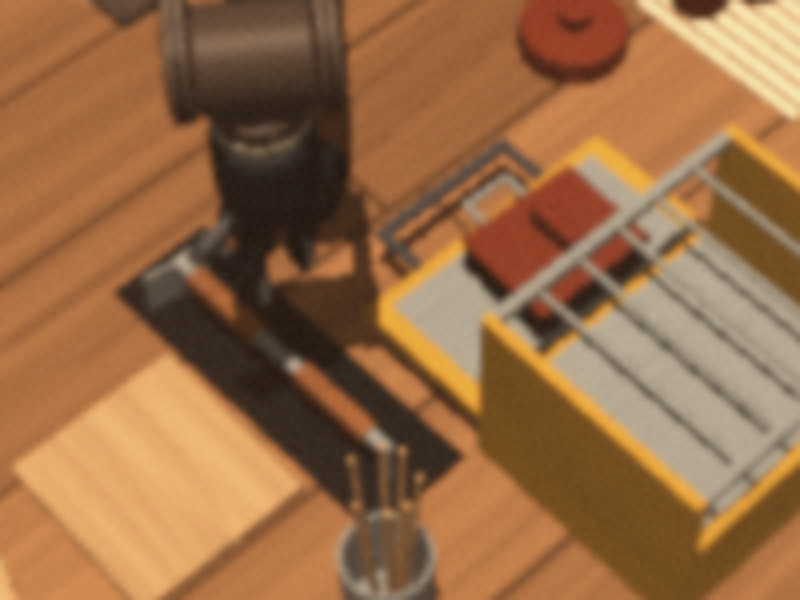

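Run:
```python
from h import *
T=lambda x,y:(220+x/3-.33,90+y/3-.33)
P=[px2w('top',T(*p),.096)[:2] for p in[(191,282),(304,281),(307,373),(190,377)]];print(np.round(P,4),np.mean(P,0))
snap('top','t15',(270,170,330,240),9)
snap('scene','s15',(300,180,380,240),9)
print(rec('top','dish_fin'),rec('scene','dish_fin'))
```

```text
[[ 0.6374  0.0364]
 [ 0.6354 -0.0797]
 [ 0.5408 -0.0805]
 [ 0.5397  0.0392]] [ 0.58832011 -0.02114911]
[(0.64, 303.0, 197.3)] [(0.79, 335.6, 210.7), (0.59, 373.2, 242.1), (0.44, 265.2, 236.0)]
```

View pics/t15.png

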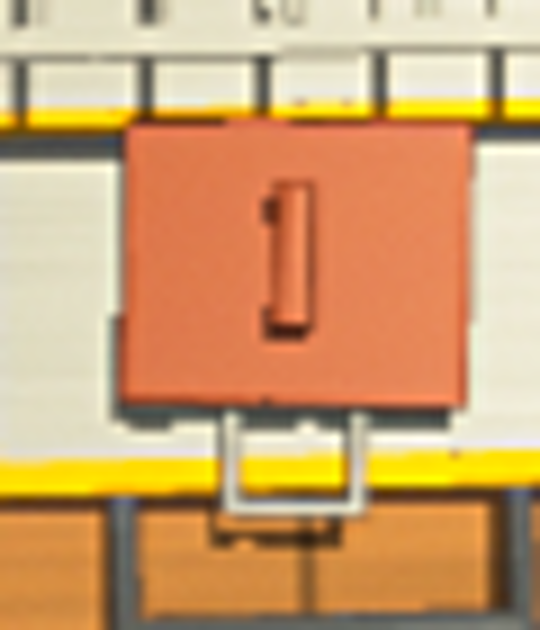

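View pics/s15.png

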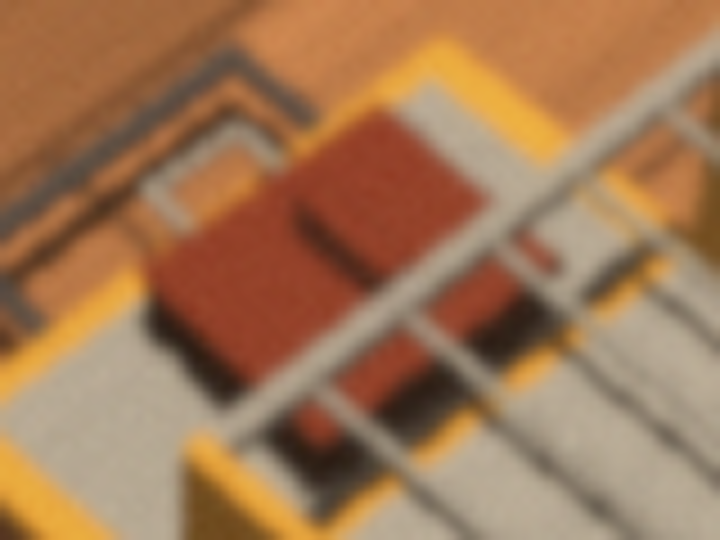

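```bash
python3 - <<'E'
from h import *
T=lambda x,y:(270+x/9-.45,170+y/9-.45)
for p,z in[((295,256),.12),((298,185),.12),((292,327),.12),((127,125),.092),((122,405),.092),((470,125),.092),((463,408),.092)]:print(px2w('top',T(*p),z)[:2].round(4))
E
python3 w.py .588 -.0235 .21 1.53
```

```text
[ 0.5893 -0.0223]
[ 0.6132 -0.0238]
[ 0.5655 -0.0208]
[0.6386 0.0358]
[0.5423 0.0392]
[ 0.6356 -0.0821]
[ 0.5384 -0.0773]
t23.73 yaw 1.597 pos [ 0.5072 -0.2351  0.1573] q6 -2.21 F [ 1.  -0.3  0.2] op 0.400
shift now-frame mm [209.4  86.3 -52.6] | target-frame mm [214.7  72.1 -52.7] | rot [-0.001 -0.001  0.067]
```

```bash
python3 -m crank '0 0 -25 0 0 0.067;0 0 -27 0 0 0;55 15 0 0 0 0;55 20 0 0 0 0;55 20 0 0 0 0' 0 80 >/dev/null; python3 -m crank '50 17 0 0 0 0;0 0 30 0 0 0;0 0 0 0 0 0;0 0 0 0 0 0'; python3 w.py .588 -.0225 .103 1.53
```

```text
time: 24.85
eef_pos: [0.5886, -0.0243, 0.1809]
tcp_rot: [0.722, 0.692, 0.0, 0.001]
contact_force: [0.6, -0.5, 0.7]
opening: 0.499
t24.85 yaw 1.529 pos [ 0.5886 -0.0243  0.1809] q6 -1.74 F [ 0.6 -0.5  0.7] op 0.499
shift now-frame mm [ 1.9 -0.8 77.9] | target-frame mm [ 1.8 -0.7 77.9] | rot [ 0.001  0.001 -0.001]
```

```bash
python3 -m crank '2 0 35 0 0 0;0 0 30 0 0 0;0 0 12 0 0 0;0 0 0 0 0 0'; python3 -m crank '0 0 0 0 0 0;0 0 0 0 0 0;0 0 0 0 0 0;0 0 0 0 0 0' -1 80; python3 -m crank '0 0 -8 0 0 0;0 0 -12 0 0 0;0 0 0 0 0 0'
python3 - <<'E'
from h import *
snap('scene','s16',(260,140,400,250),5.5)
E
```

```text
time: 25.35
eef_pos: [0.5891, -0.0225, 0.1044]
tcp_rot: [0.722, 0.692, 0.0, 0.001]
contact_force: [0.1, 0.3, 0.1]
opening: 0.501
time: 25.85
eef_pos: [0.5904, -0.0221, 0.1064]
tcp_rot: [0.721, 0.693, 0.001, 0.002]
contact_force: [0.1, 0.6, 6.5]
opening: 0.137
time: 26.22
eef_pos: [0.5896, -0.022, 0.1253]
tcp_rot: [0.721, 0.693, 0.001, 0.002]
contact_force: [-0.3, -0.2, -3.0]
opening: 0.141
```

View pics/s16.png

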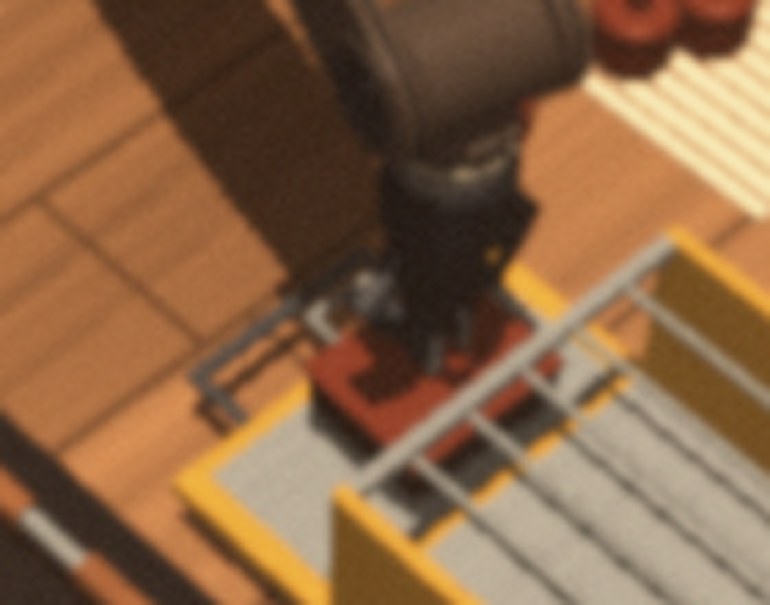

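```bash
python3 -m crank '0 -30 -15 0 0 -0.02;0 -30 -25 0 0 -0.02;-45 -30 0 0 0 0;-55 0 0 0 0 0;-55 0 0 0 0 0' >/dev/null; python3 -m crank '-50 0 0 0 0 0;-50 0 0 0 0 0;-50 0 0 0 0 0;-40 0 0 0 0 0;0 0 0 0 0 0'; python3 w.py .4985 -.370 .0694 1.571
```

```text
time: 27.52
eef_pos: [0.498, -0.3677, 0.1638]
tcp_rot: [0.709, 0.706, 0.0, 0.001]
contact_force: [-0.7, -0.1, -1.9]
opening: 0.138
t27.52 yaw 1.566 pos [ 0.498  -0.3677  0.1638] q6 -2.37 F [-0.7 -0.1 -1.9] op 0.138
shift now-frame mm [-2.2  0.3 94.4] | target-frame mm [-2.3  0.5 94.4] | rot [ 0.002  0.001 -0.005]
```

```bash
python3 -m crank '-2 2 40 0 0 0;0 0 35 0 0 0;0 0 12 0 0 0;0 0 4 0 0 0;0 0 0 0 0 0'; python3 -m crank '0 0 2 0 0 0;0 0 2 0 0 0;0 0 0 0 0 0';python3 w.py .4985 -.370 .0684 1.571
```

```text
time: 28.15
eef_pos: [0.5017, -0.3674, 0.0748]
tcp_rot: [0.707, 0.707, 0.0, 0.002]
contact_force: [0.3, -0.5, -3.4]
opening: 0.136
time: 28.52
eef_pos: [0.501, -0.3672, 0.0697]
tcp_rot: [0.707, 0.707, 0.0, 0.001]
contact_force: [-0.4, 0.1, -3.4]
opening: 0.138
t28.52 yaw 1.570 pos [ 0.501  -0.3672  0.0697] q6 -2.37 F [-0.4  0.1 -3.4] op 0.138
shift now-frame mm [-2.8 -2.5  1.3] | target-frame mm [-2.8 -2.5  1.3] | rot [ 0.002  0.001 -0.001]
```

```bash
python3 -m crank '0 0 1.5 0 0 0;0 0 1 0 0 0;0 0 0 0 0 0'; python3 -m crank '0 0 0 0 0 0;0 0 0 0 0 0;0 0 0 0 0 0' 0;python3 -m crank '0 0 -30 0 0 0;0 0 -40 0 0 0;0 0 -60 0 0 0;0 0 -60 0 0 0'
python3 - <<'E'
from h import *
snap('scene','s17',(150,150,350,300),4)
snap('top','t17',(130,160,460,300),2.4)
print(rec('top','crock0'),rec('scene','crock0'))
E
```

```text
time: 28.9
eef_pos: [0.5011, -0.3673, 0.0685]
tcp_rot: [0.707, 0.707, 0.0, 0.001]
contact_force: [-3.2, 3.5, 5.6]
opening: 0.134
time: 29.28
eef_pos: [0.5011, -0.3673, 0.0669]
tcp_rot: [0.707, 0.707, 0.0, 0.001]
contact_force: [0.1, -0.2, 0.5]
opening: 0.502
time: 29.78
eef_pos: [0.5004, -0.3667, 0.2583]
tcp_rot: [0.707, 0.707, 0.0, 0.001]
contact_force: [-0.5, -0.3, -0.0]
opening: 0.499
[(0.76, 181.2, 241.0), (0.75, 173.1, 211.9), (0.54, 196.5, 247.9)] [(0.8, 413.0, 150.6), (0.65, 389.4, 142.6), (0.49, 371.6, 143.0)]
```

View pics/s17.png

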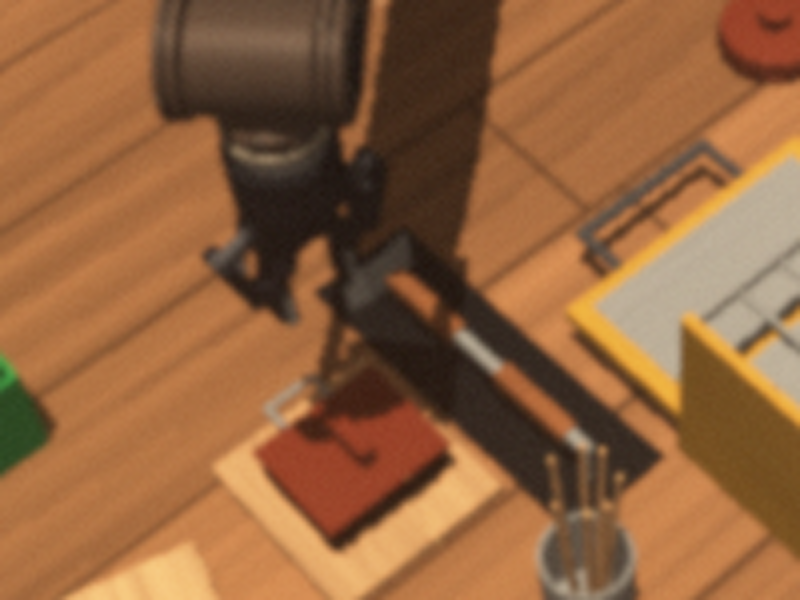

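View pics/t17.png

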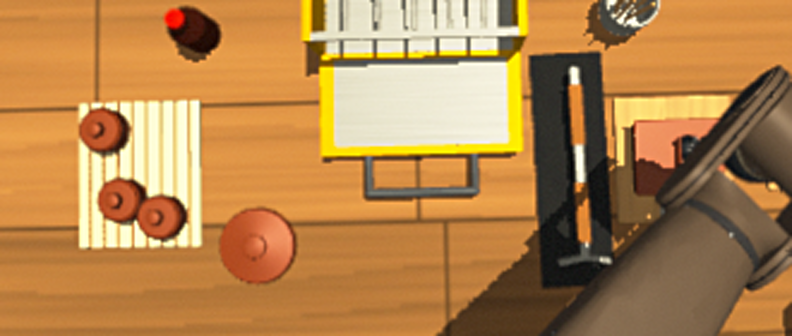

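The dish sits on the board. One crock was knocked: B is now at t17 (119,199), touching C at (158,216), with A at (96,128). Measure the knobs.

```bash
python3 - <<'E'
from h import *
snap('top','t18',(150,190,220,270),8)
snap('scene','s18',(350,120,430,170),9)
E
python3 -m crank '55 0 0 0 0 0;60 0 0 0 0 0;60 0 0 0 0 0;60 0 0 0 0 0;60 0 0 0 0 0' >/dev/null;python3 -m crank '60 0 0 0 0 0;60 0 0 0 0 0;60 0 0 0 0 0;60 0 0 0 0 0;60 0 0 0 0 0'
```

```text
time: 31.32
eef_pos: [0.4997, 0.2298, 0.2537]
tcp_rot: [0.707, 0.707, -0.001, 0.0]
contact_force: [1.1, -0.1, -0.4]
opening: 0.502
```

View pics/t18.png

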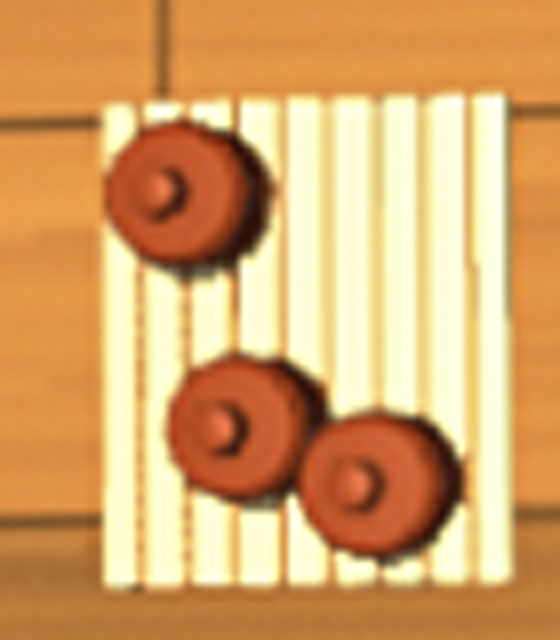

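View pics/s18.png

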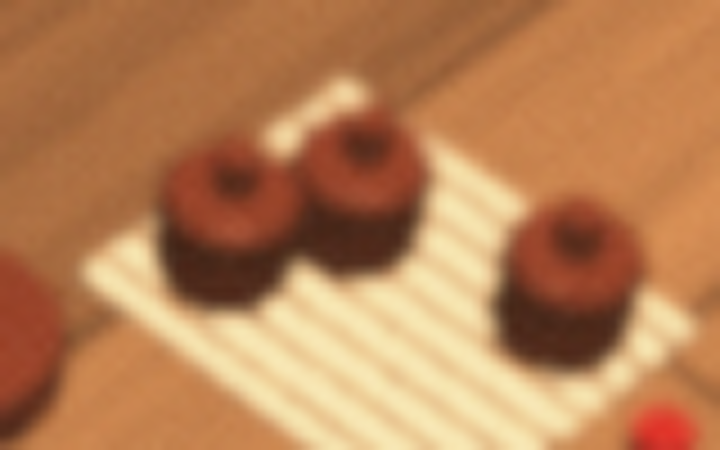

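Run:
```python
from h import *
T=lambda x,y:(150+x/8-.44,190+y/8-.44)
for n,p in[('A',(161,190)),('B',(221,428)),('C',(358,484))]:print(n,px2w('top',T(*p),.074)[:2].round(4))
for n,p in[('Ash',(182,195)),('Bsh',(243,427)),('Csh',(378,484))]:print(n,px2w('top',T(*p),.045)[:2].round(4))
S=lambda x,y:(350+x/9-.44,120+y/9-.44)
for n,p in[('A',(580,225)),('B',(366,135)),('C',(236,165))]:print(n,px2w('scene',S(*p),.068)[:2].round(4))
```

```text
A [0.5558 0.4005]
B [0.4616 0.3765]
C [0.4387 0.3217]
Ash [0.5554 0.4024]
Bsh [0.4616 0.3775]
Csh [0.4378 0.3224]
A [0.5592 0.4029]
B [0.466  0.3767]
C [0.4412 0.3241]
```

```bash
python3 -m crank '45 15 20 0 0 0;45 15 20 0 0 0;45 15 20 0 0 0;37 12 20 0 0 0;0 0 20 0 0 0' >/dev/null;python3 -m crank '0 0 30 0 0 0;0 0 0 0 0 0'; python3 w.py .557 .4015 .058 1.571
```

```text
time: 32.2
eef_pos: [0.5554, 0.3975, 0.1207]
tcp_rot: [0.708, 0.707, -0.005, -0.0]
contact_force: [-0.6, -0.4, 0.3]
opening: 0.506
t32.20 yaw 1.570 pos [0.5554 0.3975 0.1207] q6 -1.09 F [-0.6 -0.4  0.3] op 0.506
shift now-frame mm [ 4.3  2.1 62.7] | target-frame mm [ 4.   1.6 62.7] | rot [-0.007  0.006 -0.002]
```

```bash
python3 -m crank '3 1 35 -0.003 0.003 0;0 0 25 0 0 0;0 0 4 0 0 0;0 0 0 0 0 0'; python3 -m crank '0 0 0 0 0 0;0 0 0 0 0 0;0 0 0 0 0 0;0 0 0 0 0 0' -1 60;python3 -m crank '0 0 -20 0 0 0;0 0 -40 0 0 0;0 0 -40 0 0 0;0 0 0 0 0 0;0 0 0 0 0 0';python3 - <<'E'
from h import *
snap('scene','s19',(330,80,450,180),6)
E
```

```text
time: 32.7
eef_pos: [0.5602, 0.4027, 0.0634]
tcp_rot: [0.708, 0.707, 0.003, 0.001]
contact_force: [-0.0, 0.2, -0.5]
opening: 0.498
time: 33.2
eef_pos: [0.5609, 0.4038, 0.0646]
tcp_rot: [0.707, 0.707, 0.004, 0.002]
contact_force: [-0.6, 0.9, 5.4]
opening: 0.194
time: 33.83
eef_pos: [0.5583, 0.4022, 0.1613]
tcp_rot: [0.707, 0.707, 0.001, 0.001]
contact_force: [-1.1, 0.4, -1.4]
opening: 0.194
```

View pics/s19.png

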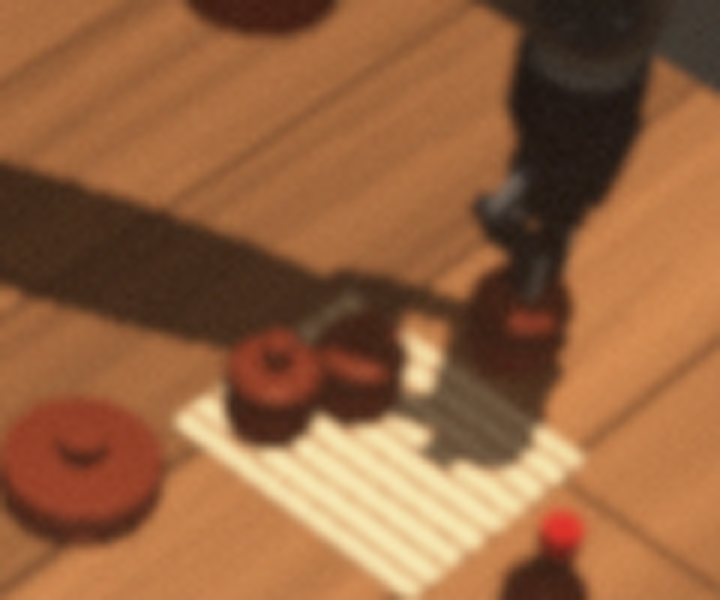

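```bash
python3 w.py .595 -.105 .18 1.571;python3 -m crank '-50 0 -20 0 0 0;-50 0 0 0 0 0;-50 0 0 0 0 0;-50 0 0 0 0 0;-52 0 0 0 0 0' >/dev/null;python3 -m crank '-50 6 0 0 0 0;-50 7 0 0 0 0;-50 7 0 0 0 0;-50 8 0 0 0 0;-52 8 0 0 0 0' ;python3 -m crank '0 0 20 0 0 0;0 0 10 0 0 0;0 0 0 0 0 0';python3 w.py .595 -.105 .114 1.571
```

```text
t33.88 yaw 1.570 pos [0.5579 0.402  0.1601] q6 -1.09 F [ 0.5  0.  -2.1] op 0.195
shift now-frame mm [-506.9   37.6  -19.8] | target-frame mm [-507.    37.   -19.9] | rot [ 0.001 -0.    -0.001]
time: 35.12
eef_pos: [0.5934, -0.1025, 0.179]
tcp_rot: [0.707, 0.707, 0.002, -0.001]
contact_force: [1.0, 0.7, -2.0]
opening: 0.196
time: 35.5
eef_pos: [0.5931, -0.0995, 0.1486]
tcp_rot: [0.707, 0.707, 0.001, -0.002]
contact_force: [0.6, -0.3, -1.5]
opening: 0.199
t35.50 yaw 1.571 pos [ 0.5931 -0.0995  0.1486] q6 -1.91 F [ 0.6 -0.3 -1.5] op 0.199
shift now-frame mm [-5.7  1.9 34.6] | target-frame mm [-5.5  1.9 34.6] | rot [-0.    -0.004  0.   ]
```

```bash
python3 -m crank '-5 2 15 0 0 0;0 0 12 0 0 0;0 0 5 0 0 0;0 0 0 0 0 0'; python3 -m crank '0 0 2 0 0 0;0 0 0 0 0 0'; python3 -m crank '0 0 2 0 0 0;0 0 0 0 0 0'
```

```text
time: 36.0
eef_pos: [0.5966, -0.106, 0.1188]
tcp_rot: [0.707, 0.707, 0.002, 0.0]
contact_force: [0.3, 0.3, -1.1]
opening: 0.197
time: 36.25
eef_pos: [0.5972, -0.1063, 0.1178]
tcp_rot: [0.707, 0.707, 0.003, 0.001]
contact_force: [-0.4, 0.5, -1.5]
opening: 0.197
time: 36.5
eef_pos: [0.5969, -0.1062, 0.1154]
tcp_rot: [0.707, 0.707, 0.002, 0.001]
contact_force: [-0.7, -0.7, -1.3]
opening: 0.191
```

```bash
python3 -m crank '0 0 2 0 0 0;0 0 0 0 0 0';python3 -m crank '0 0 2 0 0 0;0 0 0 0 0 0'
```

```text
time: 36.75
eef_pos: [0.5976, -0.1063, 0.1146]
tcp_rot: [0.707, 0.707, 0.003, 0.002]
contact_force: [-0.7, 0.4, 2.4]
opening: 0.195
time: 37.0
eef_pos: [0.5984, -0.1063, 0.1145]
tcp_rot: [0.707, 0.707, 0.003, 0.002]
contact_force: [-1.8, 2.3, 9.5]
opening: 0.193
```

```bash
python3 -m crank '0 0 -2 0 0 0;0 0 0 0 0 0;0 0 0 0 0 0' -0.2; python3 -m crank '0 0 -30 0 0 0;0 0 -40 0 0 0;0 0 -20 0 0 0;50 0 0 0 0 0;58 -10 0 0 0 0' >/dev/null;python3 -m crank '58 -20 0 0 0 0;58 -20 0 0 0 0;58 -20 0 0 0 0;58 -20 0 0 0 0;58 -20 0 0 0 0' 0 60; python3 w.py .463 .377 .13 1.571;python3 - <<'E'
from h import *
snap('scene','s20',(270,130,450,280),4.4)
E
```

```text
time: 37.38
eef_pos: [0.5966, -0.1062, 0.1128]
tcp_rot: [0.707, 0.707, 0.002, 0.001]
contact_force: [-1.1, 0.2, 0.1]
opening: 0.402
time: 38.62
eef_pos: [0.4857, 0.2933, 0.2031]
tcp_rot: [0.707, 0.707, 0.002, 0.001]
contact_force: [0.7, 0.2, 0.4]
opening: 0.498
t38.62 yaw 1.570 pos [0.4857 0.2933 0.2031] q6 -1.21 F [0.7 0.2 0.4] op 0.498
shift now-frame mm [ 83.6 -23.1  73.1] | target-frame mm [ 83.7 -22.6  73.1] | rot [ 0.004 -0.002 -0.001]
```

View pics/s20.png

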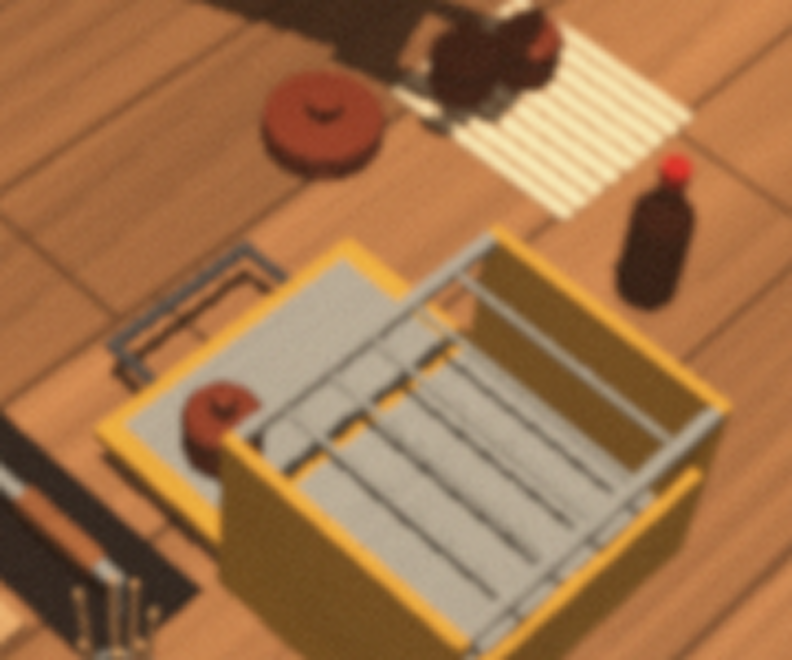

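```bash
python3 -m crank '42 -11 15 -0.002 0 0;41 -11 28 0 0 0;0 0 28 0 0 0;0 0 0 0 0 0;0 0 0 0 0 0'; python3 w.py .463 .377 .060 1.571
```

```text
time: 39.3
eef_pos: [0.466, 0.3746, 0.1334]
tcp_rot: [0.708, 0.707, 0.003, 0.002]
contact_force: [0.2, -0.3, -0.1]
opening: 0.502
t39.30 yaw 1.569 pos [0.466  0.3746 0.1334] q6 -1.06 F [ 0.2 -0.3 -0.1] op 0.502
shift now-frame mm [ 2.2 -3.5 73.4] | target-frame mm [ 2.4 -3.  73.4] | rot [ 0.008 -0.002 -0.002]
```

```bash
python3 -m crank '2 -2 35 0 0 0;0 0 28 0 0 0;0 0 9 0 0 0;0 0 0 0 0 0'; python3 -m crank '0 0 0 0 0 0;0 0 0 0 0 0;0 0 0 0 0 0;0 0 0 0 0 0' -1 60;python3 -m crank '0 0 -20 0 0 0;0 0 -40 0 0 0;0 0 -50 0 0 0;0 0 0 0 0 0;0 0 0 0 0 0'; python3 w.py .597 -.027 .18 1.571
```

```text
time: 39.8
eef_pos: [0.4647, 0.3769, 0.0617]
tcp_rot: [0.708, 0.707, 0.004, 0.002]
contact_force: [0.2, -0.3, 0.8]
opening: 0.501
time: 40.3
eef_pos: [0.4655, 0.3783, 0.0631]
tcp_rot: [0.707, 0.707, 0.006, 0.002]
contact_force: [0.7, 2.7, 5.7]
opening: 0.196
time: 40.92
eef_pos: [0.4624, 0.3762, 0.1703]
tcp_rot: [0.707, 0.707, 0.002, 0.002]
contact_force: [0.0, -0.1, -1.6]
opening: 0.202
t40.92 yaw 1.570 pos [0.4624 0.3762 0.1703] q6 -1.06 F [ 0.  -0.1 -1.6] op 0.202
shift now-frame mm [-403.1  135.    -9.2] | target-frame mm [-403.2  134.6   -9.7] | rot [ 0.006 -0.001 -0.001]
```

```bash
python3 -m crank '-50 10 -10 0.004 0 0;-50 15 0 0 0 0;-50 18 0 0 0 0;-50 18 0 0 0 0;-52 18 0 0 0 0' >/dev/null;python3 -m crank '-50 18 0 0 0 0;-50 18 0 0 0 0;-51 18 0 0 0 0;0 0 20 0 0 0;0 0 10 0 0 0' ;python3 -m crank '0 0 0 0 0 0;0 0 0 0 0 0';python3 w.py .597 -.027 .115 1.571
```

```text
time: 42.18
eef_pos: [0.5933, -0.0257, 0.1464]
tcp_rot: [0.708, 0.707, -0.0, -0.003]
contact_force: [-0.5, 0.3, -1.7]
opening: 0.198
time: 42.42
eef_pos: [0.5956, -0.025, 0.1504]
tcp_rot: [0.707, 0.707, 0.002, 0.0]
contact_force: [0.2, -0.1, -1.8]
opening: 0.203
t42.42 yaw 1.572 pos [ 0.5956 -0.025   0.1504] q6 -1.79 F [ 0.2 -0.1 -1.8] op 0.203
shift now-frame mm [-2.   1.3 35.4] | target-frame mm [-2.   1.4 35.4] | rot [ 0.003 -0.002  0.001]
```

```bash
python3 -m crank '-2 1 15 0 0 0;0 0 12 0 0 0;0 0 6 0 0 0;0 0 0 0 0 0;0 0 0 0 0 0'; python3 -m crank '0 0 2 0 0 0;0 0 0 0 0 0'; python3 -m crank '0 0 2 0 0 0;0 0 0 0 0 0'
```

```text
time: 43.05
eef_pos: [0.5972, -0.0283, 0.1177]
tcp_rot: [0.707, 0.707, 0.002, 0.001]
contact_force: [-0.1, 0.6, -0.8]
opening: 0.199
time: 43.3
eef_pos: [0.597, -0.0282, 0.1155]
tcp_rot: [0.707, 0.707, 0.002, 0.0]
contact_force: [0.2, -0.2, -1.3]
opening: 0.198
time: 43.55
eef_pos: [0.5968, -0.0282, 0.1132]
tcp_rot: [0.707, 0.707, 0.002, 0.0]
contact_force: [0.2, 0.7, -0.8]
opening: 0.199
```

```bash
python3 -m crank '0 0 1.5 0 0 0;0 0 0 0 0 0';python3 -m crank '0 0 1 0 0 0;0 0 0 0 0 0'
```

```text
time: 43.8
eef_pos: [0.5976, -0.0282, 0.1131]
tcp_rot: [0.707, 0.707, 0.002, 0.001]
contact_force: [-1.8, 0.8, 3.6]
opening: 0.201
time: 44.05
eef_pos: [0.598, -0.0281, 0.113]
tcp_rot: [0.707, 0.707, 0.003, 0.001]
contact_force: [-2.0, 1.4, 8.1]
opening: 0.204
```

```bash
python3 -m crank '0 0 -2 0 0 0;0 0 0 0 0 0;0 0 0 0 0 0' -0.2; python3 -m crank '0 0 -30 0 0 0;0 0 -40 0 0 0;0 0 -10 0 0 0;50 -20 0 0 0 0;50 -22 0 0 0 0' >/dev/null;python3 -m crank '50 -23 0 0 0 0;50 -23 0 0 0 0;50 -23 0 0 0 0;50 -23 0 0 0 0;50 -24 0 0 0 0' 0 60; python3 -m crank '0 0 30 0 0 0;0 0 0 0 0 0;0 0 0 0 0 0'; python3 w.py .439 .322 .13 1.571;python3 - <<'E'
from h import *
snap('scene','s21',(270,120,450,270),4.4)
E
```

```text
time: 44.42
eef_pos: [0.5966, -0.0282, 0.1123]
tcp_rot: [0.707, 0.707, 0.002, 0.0]
contact_force: [0.2, 0.1, -0.5]
opening: 0.395
time: 45.68
eef_pos: [0.4375, 0.3229, 0.1918]
tcp_rot: [0.707, 0.707, 0.001, 0.0]
contact_force: [0.8, 0.4, -0.4]
opening: 0.498
time: 46.05
eef_pos: [0.4392, 0.3214, 0.163]
tcp_rot: [0.708, 0.707, 0.001, 0.0]
contact_force: [-0.5, -0.4, 0.1]
opening: 0.5
t46.05 yaw 1.569 pos [0.4392 0.3214 0.163 ] q6 -1.12 F [-0.5 -0.4  0.1] op 0.500
shift now-frame mm [ 0.6 -0.3 33. ] | target-frame mm [ 0.6 -0.2 33. ] | rot [ 0.002 -0.002 -0.002]
```

View pics/s21.png

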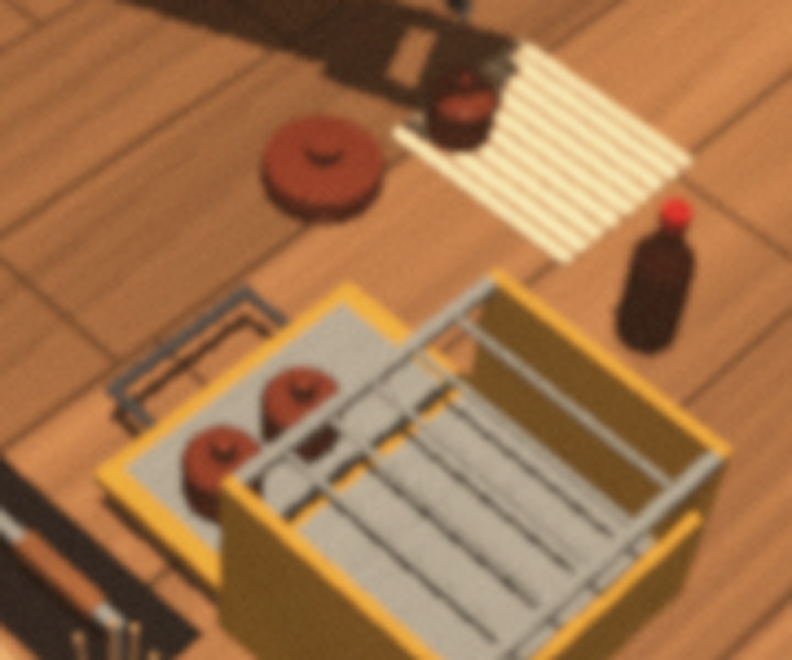

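```bash
python3 -m crank '0 0 40 0 0 0;0 0 40 0 0 0;0 0 16 0 0 0;0 0 6 0 0 0;0 0 0 0 0 0'; python3 -m crank '0 0 0 0 0 0;0 0 0 0 0 0;0 0 0 0 0 0;0 0 0 0 0 0' -1 60;python3 -m crank '0 0 -20 0 0 0;0 0 -40 0 0 0;0 0 -50 0 0 0;0 0 0 0 0 0;0 0 0 0 0 0'; python3 w.py .597 .051 .18 1.571
```

```text
time: 46.72
eef_pos: [0.4404, 0.3223, 0.0623]
tcp_rot: [0.708, 0.707, 0.003, 0.001]
contact_force: [-0.0, -0.2, 0.6]
opening: 0.497
time: 47.22
eef_pos: [0.4407, 0.3229, 0.0629]
tcp_rot: [0.707, 0.707, 0.004, 0.001]
contact_force: [0.4, 0.9, 5.7]
opening: 0.199
time: 47.85
eef_pos: [0.438, 0.3212, 0.1697]
tcp_rot: [0.707, 0.707, 0.0, 0.0]
contact_force: [0.6, -0.8, -2.4]
opening: 0.197
t47.85 yaw 1.570 pos [0.438  0.3212 0.1697] q6 -1.12 F [ 0.6 -0.8 -2.4] op 0.197
shift now-frame mm [-270.1  159.2  -10.4] | target-frame mm [-270.3  158.9  -10.3] | rot [ 0.001 -0.001 -0.001]
```

```bash
python3 -m crank '-45 20 -10 0 0 0;-45 26 0 0 0 0;-45 28 0 0 0 0;-45 28 0 0 0 0;-45 28 0 0 0 0' >/dev/null;python3 -m crank '-45 28 0 0 0 0;0 0 20 0 0 0;0 0 15 0 0 0;0 0 0 0 0 0;0 0 0 0 0 0' ;python3 w.py .597 .051 .114 1.571
```

```text
time: 49.1
eef_pos: [0.5964, 0.0529, 0.1458]
tcp_rot: [0.707, 0.707, 0.002, 0.0]
contact_force: [0.6, 0.9, -1.3]
opening: 0.198
t49.10 yaw 1.572 pos [0.5964 0.0529 0.1458] q6 -1.65 F [ 0.6  0.9 -1.3] op 0.198
shift now-frame mm [-1.9  0.6 31.8] | target-frame mm [-1.9  0.6 31.8] | rot [ 0.002 -0.002  0.001]
```

```bash
python3 -m crank '-2 0 14 0 0 0;0 0 10 0 0 0;0 0 6 0 0 0;0 0 0 0 0 0;0 0 0 0 0 0'; python3 -m crank '0 0 1.5 0 0 0;0 0 0 0 0 0'; python3 -m crank '0 0 1.5 0 0 0;0 0 0 0 0 0';python3 -m crank '0 0 1.5 0 0 0;0 0 0 0 0 0'
```

```text
time: 49.72
eef_pos: [0.5973, 0.0497, 0.1164]
tcp_rot: [0.707, 0.707, 0.002, 0.001]
contact_force: [0.1, -0.5, -0.7]
opening: 0.199
time: 49.98
eef_pos: [0.5971, 0.0498, 0.1147]
tcp_rot: [0.707, 0.707, 0.002, 0.0]
contact_force: [0.4, 0.5, -1.5]
opening: 0.198
time: 50.22
eef_pos: [0.597, 0.0498, 0.1131]
tcp_rot: [0.707, 0.707, 0.002, 0.0]
contact_force: [0.2, 0.0, -1.7]
opening: 0.2
time: 50.48
eef_pos: [0.5977, 0.0499, 0.1129]
tcp_rot: [0.707, 0.707, 0.002, 0.001]
contact_force: [-0.5, 0.6, 4.9]
opening: 0.201
```

```bash
python3 -m crank '0 0 -1 0 0 0;0 0 0 0 0 0;0 0 0 0 0 0' -0.2; python3 -m crank '0 0 -30 0 0 0;0 0 -40 0 0 0;-50 -10 -10 0 0 0;-55 -15 0 0 0 -0.013;-55 -20 0 0 0 -0.013' >/dev/null;python3 -m crank '-55 -20 0 0 0 0;-55 -20 0 0 0 0;-15 -4 0 0 0 0;0 0 40 0 0 0;0 0 0 0 0 0' 0 80; python3 w.py .5085 -.236 .0294 1.597
python3 - <<'E'
from h import *
snap('scene','s22',(200,140,420,300),3.6)
snap('top','t22',(240,90,420,290),3)
E
```

```text
time: 50.85
eef_pos: [0.5968, 0.0498, 0.1122]
tcp_rot: [0.707, 0.707, 0.002, 0.0]
contact_force: [0.6, 0.1, 0.3]
opening: 0.399
time: 52.1
eef_pos: [0.5096, -0.2346, 0.1481]
tcp_rot: [0.698, 0.716, 0.001, -0.004]
contact_force: [-0.0, 0.6, 0.4]
opening: 0.502
t52.10 yaw 1.596 pos [ 0.5096 -0.2346  0.1481] q6 -2.21 F [-0.   0.6  0.4] op 0.502
shift now-frame mm [ -2.2  -0.7 118.7] | target-frame mm [ -1.4  -1.1 118.7] | rot [-0.003 -0.007 -0.001]
```

View pics/s22.png

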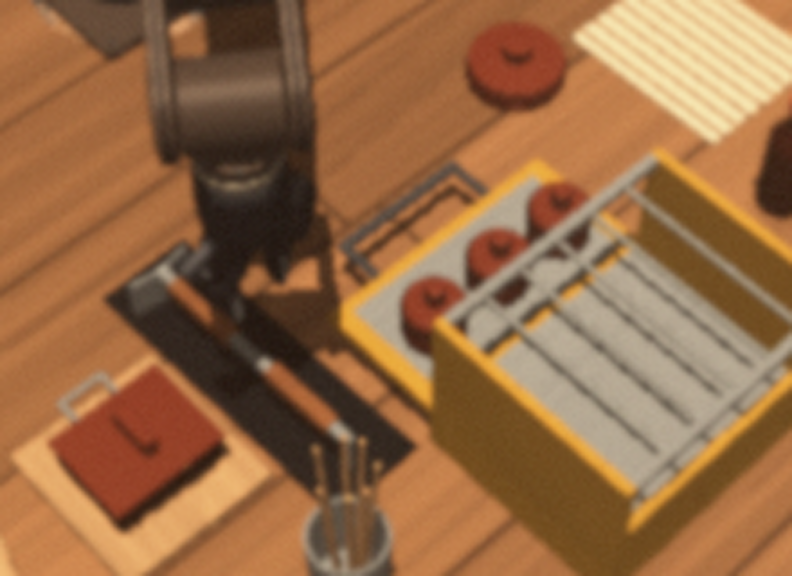

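View pics/t22.png

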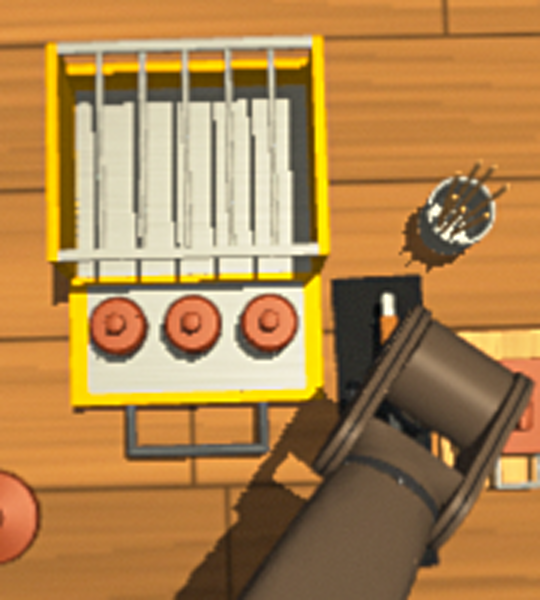

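```bash
python3 -m crank '-2 -1 40 0 -0.004 0;0 0 40 0 0 0;0 0 30 0 0 0;0 0 7 0 0 0;0 0 0 0 0 0'; python3 w.py .5085 -.236 .0294 1.597
```

```text
time: 52.82
eef_pos: [0.5122, -0.2389, 0.0361]
tcp_rot: [0.698, 0.716, 0.001, 0.003]
contact_force: [-0.2, -1.0, 0.7]
opening: 0.503
t52.83 yaw 1.597 pos [ 0.5122 -0.2389  0.0361] q6 -2.21 F [-0.2 -1.   0.7] op 0.503
shift now-frame mm [ 3.  -3.6  6.6] | target-frame mm [ 3.  -3.6  6.7] | rot [ 0.005  0.003 -0.   ]
```

```bash
python3 -m crank '2 -2 6 0.003 0.002 0;0 0 0 0 0 0;0 0 0 0 0 0'; python3 w.py .5085 -.236 .0294 1.597;python3 -m crank '0 0 0 0 0 0;0 0 0 0 0 0;0 0 0 0 0 0;0 0 0 0 0 0' -1 80;python3 -m crank '0 0 -20 0 0 0;0 0 -50 0 0 0;0 0 -60 0 0 0;0 0 -60 0 0 0;0 0 -30 0 0 0';python3 -m crank '0 0 0 0 0 0';python3 w.py .45 -.12 .25 1.597
```

```text
time: 53.2
eef_pos: [0.5093, -0.2369, 0.0293]
tcp_rot: [0.698, 0.716, 0.0, 0.001]
contact_force: [0.3, -0.3, 0.4]
opening: 0.499
t53.20 yaw 1.596 pos [ 0.5093 -0.2369  0.0293] q6 -2.21 F [ 0.3 -0.3  0.4] op 0.499
shift now-frame mm [ 1.  -0.8 -0.1] | target-frame mm [ 1.  -0.8 -0.1] | rot [ 0.001  0.001 -0.001]
time: 53.7
eef_pos: [0.5092, -0.2371, 0.029]
tcp_rot: [0.698, 0.716, -0.0, 0.0]
contact_force: [-0.7, -0.9, 1.8]
opening: 0.093
time: 54.32
eef_pos: [0.5102, -0.2372, 0.2546]
tcp_rot: [0.698, 0.716, 0.001, 0.004]
contact_force: [0.2, 0.5, -1.9]
opening: 0.093
time: 54.45
eef_pos: [0.5104, -0.2374, 0.2531]
tcp_rot: [0.698, 0.716, 0.001, 0.004]
contact_force: [0.6, 0.4, -1.3]
opening: 0.096
t54.45 yaw 1.596 pos [ 0.5104 -0.2374  0.2531] q6 -2.21 F [ 0.6  0.4 -1.3] op 0.096
shift now-frame mm [118.9 -57.4   2.2] | target-frame mm [119.  -57.3   3.1] | rot [ 0.007  0.005 -0.001]
```

```bash
python3 -m crank '40 -19 0 0 0 0;40 -19 0 0 0 0;40 -19 0 0 0 0;0 0 0 0 0 0.186;0 0 0 0 0 0.186' >/dev/null;python3 -m crank '0 0 0 0 0 0.186;0 0 0 0 0 0.186;0 0 0 0 0 0.186;0 0 0 0 0 0.186;0 0 0 0 0 0.186' >/dev/null;python3 -m crank '0 0 0 0 0 0.186;0 0 0 0 0 0.186;0 0 0 0 0 0.186;0 0 0 0 0 0.186;0 0 0 0 0 0.186' >/dev/null;python3 -m crank '0 0 0 0 0 0.186;0 0 0 0 0 0.186;0 0 0 0 0 0.186;0 0 0 0 0 0.186;0 0 0 0 0 0.186' >/dev/null;python3 -m crank '0 0 0 0 0 0;0 0 0 0 0 0'; python3 w.py .415 -.105 .15 -1.571;python3 - <<'E'
from h import *
snap('scene','s23',(200,100,420,270),3.6)
E
```

```text
time: 57.2
eef_pos: [0.4484, -0.1179, 0.2474]
tcp_rot: [0.71, -0.704, -0.001, 0.0]
contact_force: [0.1, 0.2, -1.4]
opening: 0.093
t57.20 yaw -1.563 pos [ 0.4484 -0.1179  0.2474] q6 1.09 F [ 0.1  0.2 -1.4] op 0.093
shift now-frame mm [-13.   33.1  97.5] | target-frame mm [-12.9  33.4  97.4] | rot [0.002 0.001 0.008]
```

View pics/s23.png

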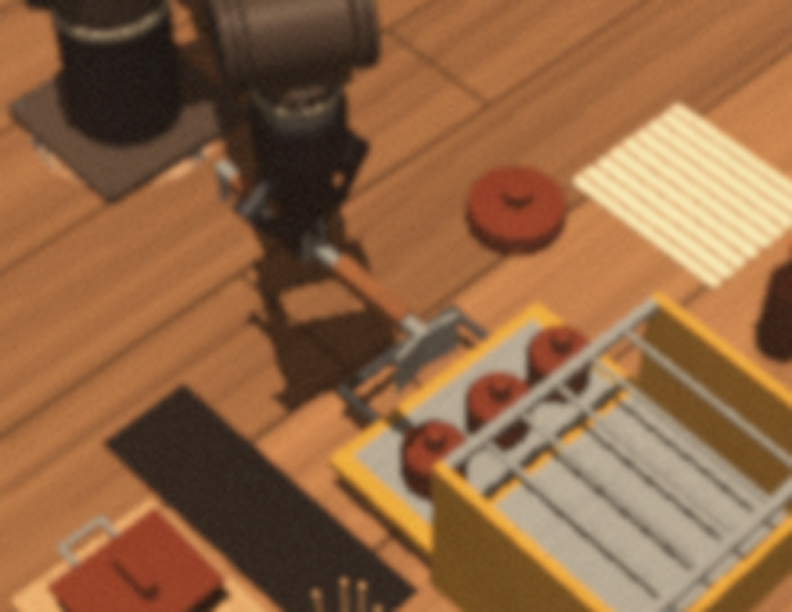

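```bash
python3 -m crank '-4 13 20 0 0 0.008;-4 13 30 0 0 0;-4 12 40 0 0 0;0 0 30 0 0 0;0 0 0 0 0 0';python3 w.py .410 -.106 .079 -1.571;python3 - <<'E'
from h import *
snap('scene','s24',(260,150,400,260),5.5)
E
```

```text
time: 57.88
eef_pos: [0.409, -0.1051, 0.1262]
tcp_rot: [-0.706, 0.708, 0.003, -0.001]
contact_force: [-0.5, 0.1, 0.0]
opening: 0.095
t57.88 yaw -1.573 pos [ 0.409  -0.1051  0.1262] q6 1.08 F [-0.5  0.1  0. ] op 0.095
shift now-frame mm [ 1.1 -1.3 47.2] | target-frame mm [ 0.9 -1.  47.2] | rot [ 0.006  0.003 -0.002]
```

View pics/s24.png

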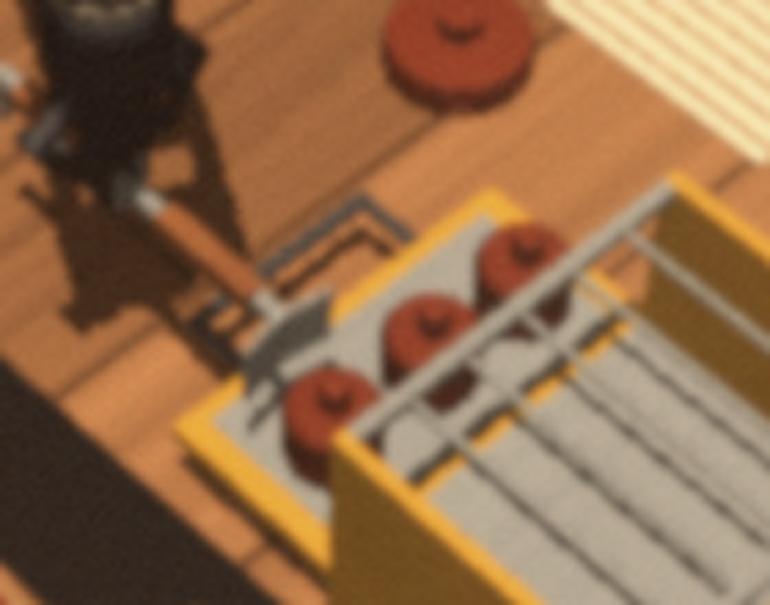

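Blade hangs behind the right-hand crock. Lower to about 3 mm over the door.

```bash
python3 -m crank '1 0 20 0 0 0;0 0 18 0 0 0;0 0 7 0 0 0;0 0 0 0 0 0;0 0 0 0 0 0';python3 w.py .410 -.106 .079 -1.571;python3 - <<'E'
from h import *
snap('scene','s25',(260,150,400,260),5.5)
E
```

```text
time: 58.55
eef_pos: [0.4119, -0.1077, 0.0849]
tcp_rot: [-0.706, 0.708, -0.001, 0.0]
contact_force: [0.3, 0.0, -0.5]
opening: 0.098
t58.55 yaw -1.574 pos [ 0.4119 -0.1077  0.0849] q6 1.08 F [ 0.3  0.  -0.5] op 0.098
shift now-frame mm [-1.7  2.   5.9] | target-frame mm [-1.7  1.9  5.9] | rot [-0.002 -0.001 -0.003]
```

View pics/s25.png

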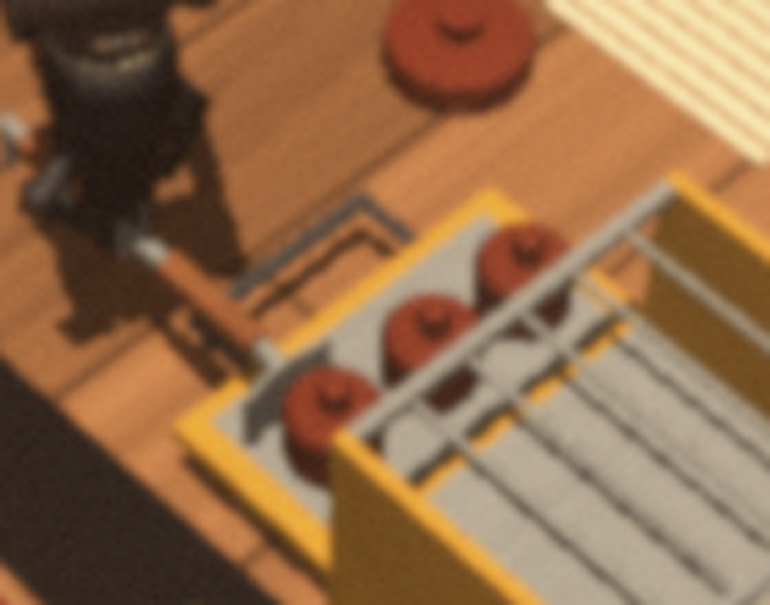

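```bash
python3 -m crank '-1 -2 4 0 0 -0.002;0 -6 0 0 0 0;0 -10 0 0 0 0;0 -12 0 0 0 0;0 -12 0 0 0 0';python3 -m crank '0 -12 0 0 0 0;0 -12 0 0 0 0;0 -12 0 0 0 0;0 -12 0 0 0 0;0 0 0 0 0 0';python3 w.py .5885 -.106 .081 -1.571;python3 - <<'E'
from h import *
snap('scene','s26',(260,150,420,270),4.8)
E
```

```text
time: 59.22
eef_pos: [0.454, -0.1062, 0.0797]
tcp_rot: [-0.707, 0.707, 0.0, -0.0]
contact_force: [-1.6, -0.1, -0.8]
opening: 0.098
time: 59.85
eef_pos: [0.5023, -0.1065, 0.08]
tcp_rot: [-0.707, 0.707, -0.001, 0.0]
contact_force: [1.3, 0.0, -0.4]
opening: 0.089
t59.85 yaw -1.572 pos [ 0.5023 -0.1065  0.08  ] q6 1.16 F [ 1.3  0.  -0.4] op 0.089
shift now-frame mm [ -0.6 -86.2  -0.8] | target-frame mm [ -0.5 -86.2  -1. ] | rot [-0.002 -0.    -0.001]
```

View pics/s26.png

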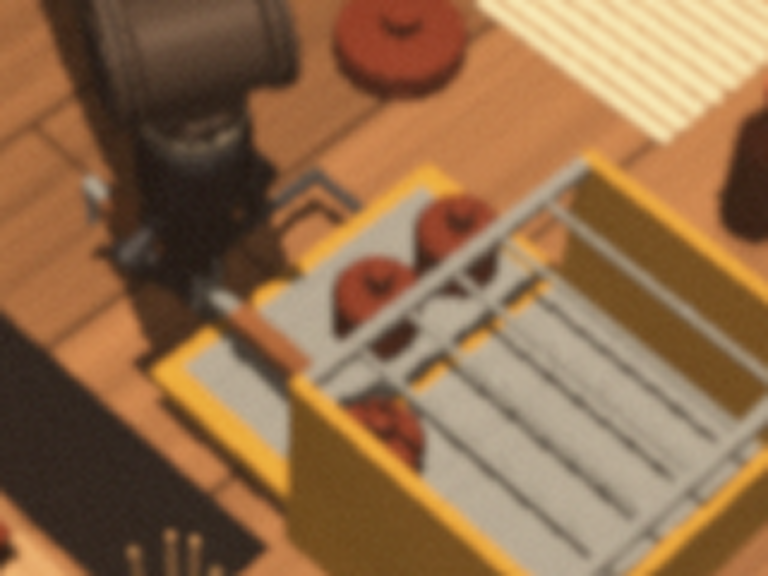

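```bash
python3 -m crank '0 -12 0 0 0 0;0 -12 0 0 0 0;0 -12 0 0 0 0;0 -12 0 0 0 0;0 0 0 0 0 0';python3 -m crank '0 -12 0 0 0 0;0 -12 0 0 0 0;0 -10 0 0 0 0;0 -6 0 0 0 0;0 0 0 0 0 0';python3 w.py .5885 -.106 .081 -1.571;python3 - <<'E'
from h import *
snap('scene','s27',(260,150,420,270),4.8)
snap('top','t27',(240,90,360,240),4)
E
```

```text
time: 60.52
eef_pos: [0.5504, -0.1065, 0.08]
tcp_rot: [-0.707, 0.707, -0.001, 0.0]
contact_force: [0.5, -0.3, -0.2]
opening: 0.096
time: 61.15
eef_pos: [0.5897, -0.1064, 0.0797]
tcp_rot: [-0.707, 0.707, -0.0, 0.0]
contact_force: [-0.6, -0.6, -1.4]
opening: 0.094
t61.15 yaw -1.572 pos [ 0.5897 -0.1064  0.0797] q6 1.22 F [-0.6 -0.6 -1.4] op 0.094
shift now-frame mm [-0.4  1.2 -1.3] | target-frame mm [-0.4  1.2 -1.3] | rot [-0.001 -0.    -0.001]
```

View pics/s27.png

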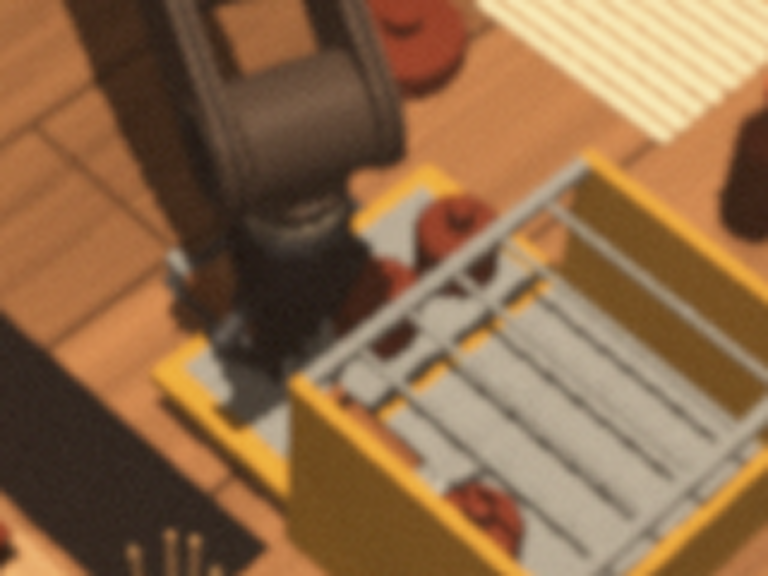

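View pics/t27.png

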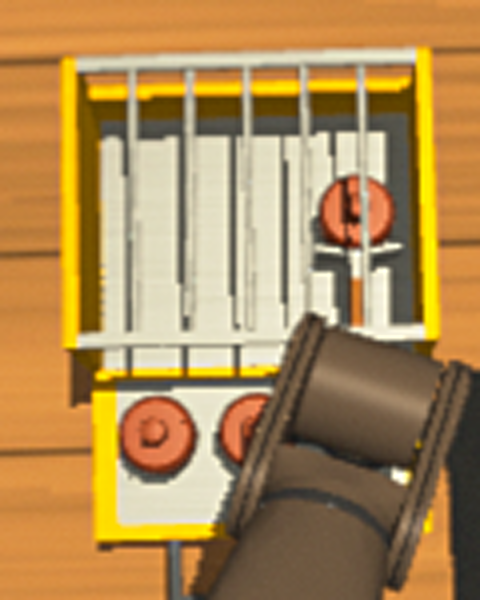

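Run:
```python
from h import *
T=lambda x,y:(240+x/4-.4,90+y/4-.4)
print(px2w('top',T(355,210),.102)[:2], px2w('top',T(352,200),.124)[:2], px2w('top',T(360,250),.098)[:2])
```

```text
[ 0.76278343 -0.10566819] [ 0.76563758 -0.10314776] [ 0.73203484 -0.10878384]
```

```bash
python3 -m crank '0 -3 0 0 0 0;0 -3 0 0 0 0;0 0 0 0 0 0;0 15 0 0 0 0;0 35 0 0 0 0';python3 -m crank '0 35 0 0 0 0;0 35 0 0 0 0;0 35 0 0 0 0;0 27 0 0 0 0;0 9 0 0 0 0';python3 -m crank '0 0 0 0 0 0;0 0 0 0 0 0';python3 w.py .406 -.028 .081 -1.571;python3 - <<'E'
from h import *
snap('scene','s28',(260,150,420,270),4.8)
E
```

```text
time: 61.88
eef_pos: [0.5449, -0.1066, 0.0801]
tcp_rot: [-0.707, 0.707, -0.001, 0.0]
contact_force: [0.1, 0.6, -1.7]
opening: 0.095
time: 62.5
eef_pos: [0.4022, -0.1058, 0.0793]
tcp_rot: [-0.706, 0.708, 0.0, 0.0]
contact_force: [0.3, 0.0, -1.3]
opening: 0.092
time: 62.75
eef_pos: [0.405, -0.1065, 0.0802]
tcp_rot: [-0.707, 0.708, -0.001, 0.0]
contact_force: [0.2, -1.3, -0.9]
opening: 0.095
t62.75 yaw -1.572 pos [ 0.405  -0.1065  0.0802] q6 1.07 F [ 0.2 -1.3 -0.9] op 0.095
shift now-frame mm [-78.5  -0.9  -0.9] | target-frame mm [-78.5  -1.   -0.8] | rot [-0.001 -0.001 -0.001]
```

View pics/s28.png

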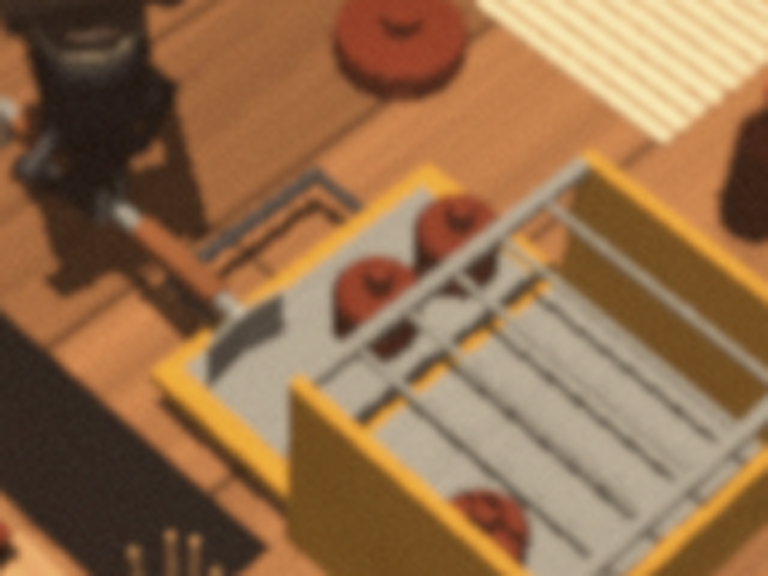

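```bash
python3 -m crank '-26 0 0 0 0 0;-26 0 0 0 0 0;-26 0 0 0 0 0;0 0 0 0 0 0;0 0 0 0 0 0';python3 w.py .594 -.028 .08 -1.571;python3 - <<'E'
from h import *
snap('top','t29',(240,150,380,290),4)
snap('scene','s29',(260,150,420,270),4.8)
E
```

```text
time: 63.42
eef_pos: [0.4047, -0.0285, 0.0798]
tcp_rot: [-0.707, 0.707, -0.0, -0.0]
contact_force: [0.6, -0.5, -1.6]
opening: 0.094
t63.42 yaw -1.571 pos [ 0.4047 -0.0285  0.0798] q6 1.25 F [ 0.6 -0.5 -1.6] op 0.094
shift now-frame mm [-6.000e-01 -1.893e+02 -1.000e-01] | target-frame mm [  -0.6 -189.3   -0.2] | rot [-0. -0. -0.]
```

View pics/s29.png

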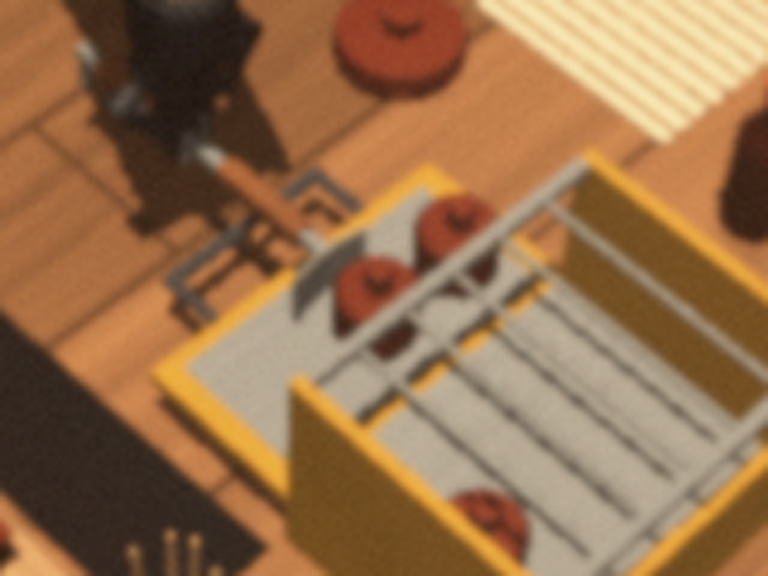

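View pics/t29.png

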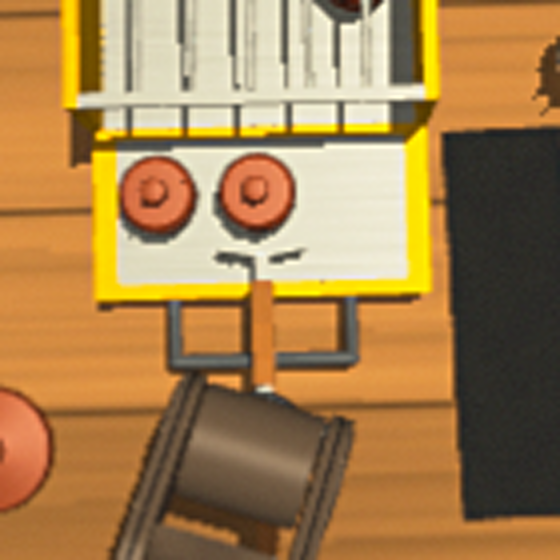

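```bash
python3 -m crank '0 -10 0 0 0 0;0 -12 0 0 0 0;0 -12 0 0 0 0;0 -14 0 0 0 0;0 -14 0 0 0 0';python3 -m crank '0 -14 0 0 0 0;0 -14 0 0 0 0;0 -14 0 0 0 0;0 -14 0 0 0 0;0 -14 0 0 0 0';python3 -m crank '0 -14 0 0 0 0;0 -14 0 0 0 0;0 -14 0 0 0 0;0 -10 0 0 0 0;0 -5 0 0 0 0';python3 -m crank '0 0 0 0 0 0;0 0 0 0 0 0';python3 w.py .594 -.028 .08 -1.571;python3 - <<'E'
from h import *
snap('scene','s30',(260,150,420,270),4.8)
snap('top','t30',(240,90,360,240),4)
E
```

```text
time: 64.15
eef_pos: [0.4672, -0.0282, 0.0796]
tcp_rot: [-0.707, 0.707, 0.0, -0.0]
contact_force: [-1.6, -0.5, -0.5]
opening: 0.096
time: 64.78
eef_pos: [0.5371, -0.0283, 0.0797]
tcp_rot: [-0.707, 0.708, -0.0, 0.0]
contact_force: [-1.0, 0.6, -0.3]
opening: 0.093
time: 65.4
eef_pos: [0.5937, -0.0284, 0.0797]
tcp_rot: [-0.707, 0.708, -0.0, -0.0]
contact_force: [-1.7, -0.3, -0.2]
opening: 0.093
time: 65.65
eef_pos: [0.593, -0.0284, 0.0797]
tcp_rot: [-0.707, 0.708, -0.0, 0.0]
contact_force: [-0.0, 0.4, -0.6]
opening: 0.091
t65.65 yaw -1.572 pos [ 0.593  -0.0284  0.0797] q6 1.35 F [-0.   0.4 -0.6] op 0.091
shift now-frame mm [-0.4 -1.  -0.3] | target-frame mm [-0.4 -1.  -0.3] | rot [-0.    -0.    -0.001]
```

View pics/s30.png

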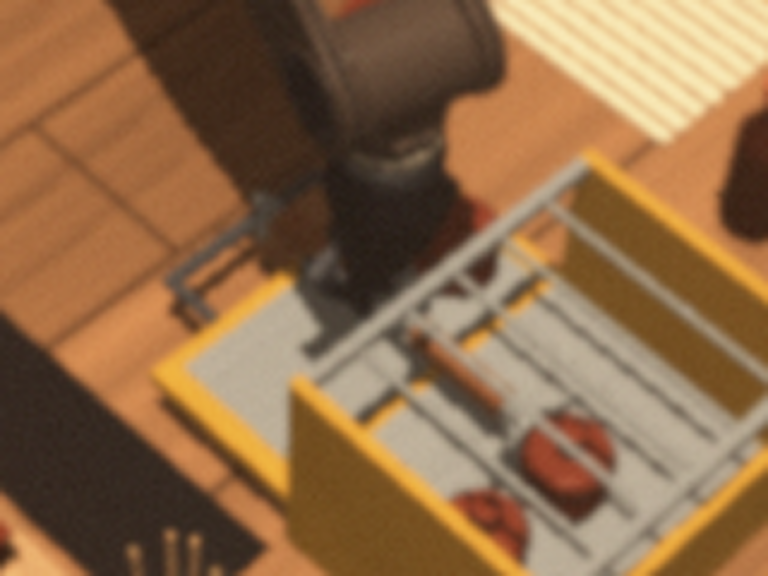

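View pics/t30.png

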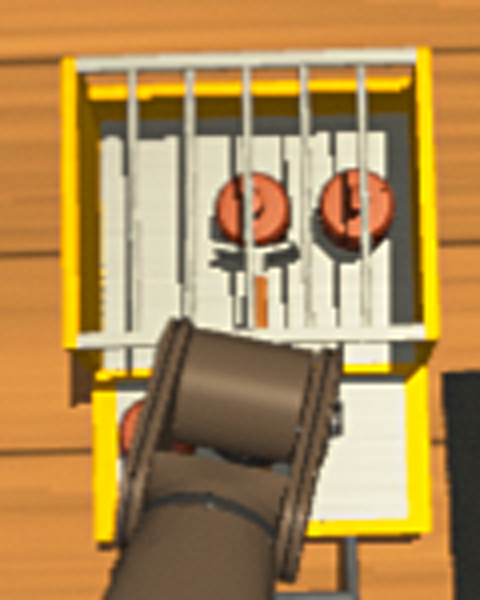

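```bash
python3 -m crank '0 15 0 0 0 0;0 35 0 0 0 0;0 35 0 0 0 0;0 35 0 0 0 0;0 35 0 0 0 0';python3 -m crank '0 25 0 0 0 0;0 8 0 0 0 0;0 0 0 0 0 0;-26 0 0 0 0 0;-26 0 0 0 0 0';python3 -m crank '-26 0 0 0 0 0;0 0 0 0 0 0;0 0 0 0 0 0';python3 w.py .594 .050 .08 -1.571;python3 - <<'E'
from h import *
snap('scene','s31',(260,150,420,270),4.8)
E
```

```text
time: 66.38
eef_pos: [0.4359, -0.028, 0.0794]
tcp_rot: [-0.707, 0.707, 0.0, -0.0]
contact_force: [0.6, 0.4, -0.4]
opening: 0.096
time: 67.0
eef_pos: [0.4065, 0.0241, 0.0802]
tcp_rot: [-0.706, 0.708, -0.001, 0.001]
contact_force: [-0.2, 0.0, -0.9]
opening: 0.095
time: 67.38
eef_pos: [0.4059, 0.0495, 0.0799]
tcp_rot: [-0.707, 0.707, -0.0, 0.0]
contact_force: [0.3, -0.2, -1.3]
opening: 0.098
t67.38 yaw -1.571 pos [0.4059 0.0495 0.0799] q6 1.44 F [ 0.3 -0.2 -1.3] op 0.098
shift now-frame mm [  -0.6 -188.1    0. ] | target-frame mm [-5.000e-01 -1.881e+02 -1.000e-01] | rot [-0.001 -0.    -0.   ]
```

View pics/s31.png

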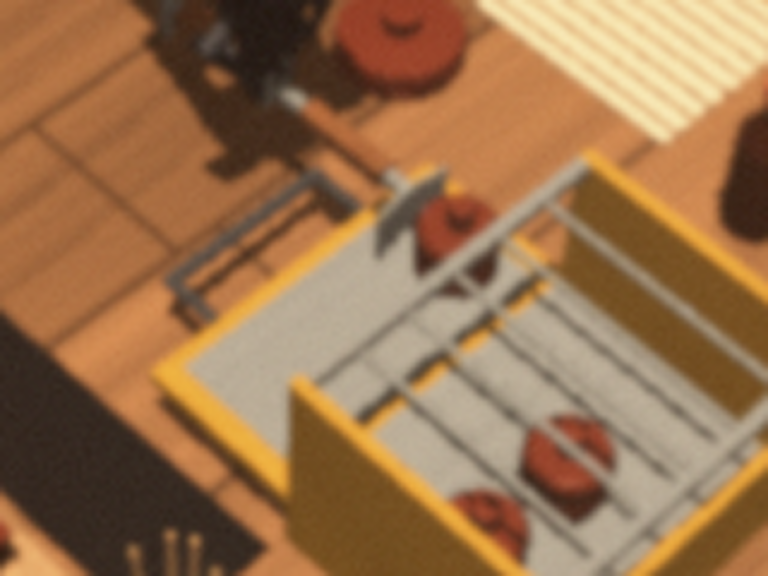

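```bash
python3 -m crank '0 -10 0 0 0 0;0 -12 0 0 0 0;0 -12 0 0 0 0;0 -14 0 0 0 0;0 -14 0 0 0 0';python3 -m crank '0 -14 0 0 0 0;0 -14 0 0 0 0;0 -14 0 0 0 0;0 -14 0 0 0 0;0 -14 0 0 0 0';python3 -m crank '0 -14 0 0 0 0;0 -14 0 0 0 0;0 -14 0 0 0 0;0 -9 0 0 0 0;0 -5 0 0 0 0';python3 -m crank '0 0 0 0 0 0;0 0 0 0 0 0';python3 - <<'E'
from h import *
snap('scene','s32',(260,150,420,270),4.8)
snap('top','t32',(240,90,360,240),4)
E
```

```text
time: 68.05
eef_pos: [0.4682, 0.0497, 0.0796]
tcp_rot: [-0.707, 0.708, 0.0, -0.0]
contact_force: [-1.5, 0.0, -0.4]
opening: 0.094
time: 68.68
eef_pos: [0.5381, 0.0497, 0.0797]
tcp_rot: [-0.707, 0.708, -0.0, 0.0]
contact_force: [-0.8, -0.5, -0.0]
opening: 0.096
time: 69.3
eef_pos: [0.5937, 0.0496, 0.0797]
tcp_rot: [-0.707, 0.708, -0.0, -0.0]
contact_force: [-1.4, -1.0, -0.8]
opening: 0.096
time: 69.55
eef_pos: [0.5932, 0.0496, 0.0798]
tcp_rot: [-0.707, 0.708, -0.0, 0.0]
contact_force: [-0.3, 0.3, -0.4]
opening: 0.093
```

View pics/s32.png

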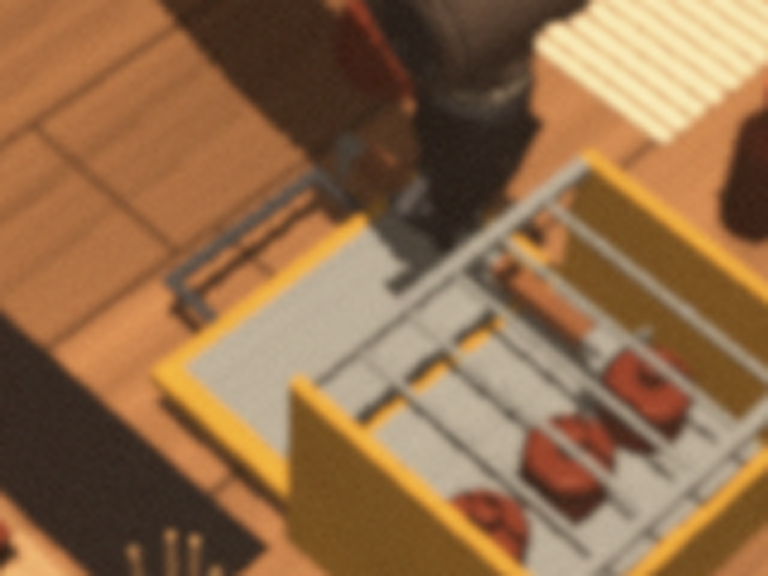

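View pics/t32.png

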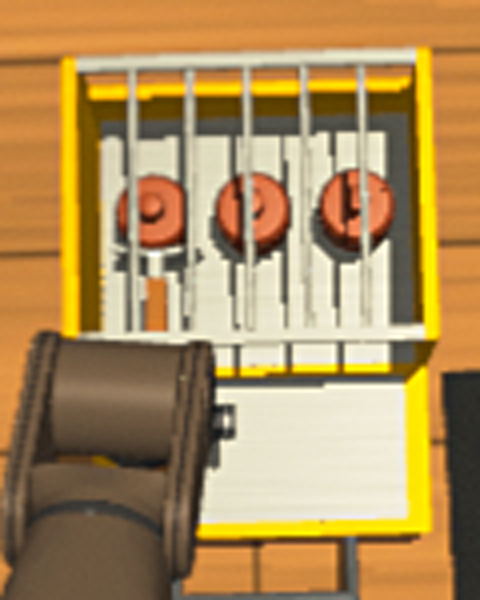

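```bash
python3 - <<'E'
from h import *
T=lambda x,y:(240+x/4-.4,90+y/4-.4)
for p in[(152,211),(254,211),(356,209)]:print((px2w('top',T(*p),.102)[:2]).round(4))
E
python3 -m crank '0 15 0 0 0 0;0 35 0 0 0 0;0 35 0 0 0 0;0 35 0 0 0 0;0 35 0 0 0 0' >/dev/null;python3 -m crank '20 10 -20 0 0 0;40 0 -50 0 0 0;50 0 -50 0 0 0;50 0 -50 0 0 0;10 0 0 0 0 0' >/dev/null;python3 -m crank '0 0 0 0 0 -0.186;0 0 0 0 0 -0.186;0 0 0 0 0 -0.186;0 0 0 0 0 -0.186;0 0 0 0 0 -0.186' >/dev/null;python3 -m crank '0 0 0 0 0 -0.186;0 0 0 0 0 -0.186;0 0 0 0 0 -0.186;0 0 0 0 0 -0.186;0 0 0 0 0 -0.186' >/dev/null;python3 -m crank '0 0 0 0 0 -0.186;0 0 0 0 0 -0.186;0 0 0 0 0 -0.186;0 0 0 0 0 -0.186;0 0 0 0 0 -0.186' >/dev/null;python3 -m crank '0 0 0 0 0 -0.186;0 0 0 0 0 -0.186;0 0 0 0 0 0;0 0 0 0 0 0';python3 w.py .5085 -.236 .20 1.597
```

```text
[0.7661 0.0516]
[ 0.764  -0.0275]
[ 0.7636 -0.1065]
time: 73.28
eef_pos: [0.4274, -0.107, 0.2359]
tcp_rot: [0.701, 0.713, -0.0, -0.001]
contact_force: [0.4, -0.7, -0.5]
opening: 0.097
t73.28 yaw 1.588 pos [ 0.4274 -0.107   0.2359] q6 -2.06 F [ 0.4 -0.7 -0.5] op 0.097
shift now-frame mm [-130.4   79.    35.6] | target-frame mm [-131.1   77.7   35.9] | rot [-0.001 -0.001 -0.009]
```

```bash
python3 -m crank '-43 26 0 0 0 -0.009;-43 26 0 0 0 0;-44 26 0 0 0 0;0 0 40 0 0 0;0 0 40 0 0 0' >/dev/null;python3 -m crank '0 0 40 0 0 0;0 0 40 0 0 0;0 0 20 0 0 0;0 0 0 0 0 0;0 0 0 0 0 0';python3 w.py .5085 -.236 .031 1.597
```

```text
time: 74.53
eef_pos: [0.5105, -0.2364, 0.0586]
tcp_rot: [0.697, 0.717, 0.0, 0.002]
contact_force: [0.1, -0.6, -0.9]
opening: 0.096
t74.53 yaw 1.599 pos [ 0.5105 -0.2364  0.0586] q6 -2.21 F [ 0.1 -0.6 -0.9] op 0.096
shift now-frame mm [ 0.5 -2.1 27.6] | target-frame mm [ 0.5 -2.  27.6] | rot [0.003 0.002 0.002]
```

```bash
python3 -m crank '0 -1 15 0.002 0.001 0;0 0 10 0 0 0;0 0 3 0 0 0;0 0 0 0 0 0;0 0 0 0 0 0';python3 -m crank '0 0 1.5 0 0 0;0 0 0 0 0 0;0 0 0 0 0 0'
```

```text
time: 75.15
eef_pos: [0.5081, -0.2357, 0.029]
tcp_rot: [0.697, 0.717, -0.0, -0.001]
contact_force: [-1.3, 0.1, 2.2]
opening: 0.095
time: 75.53
eef_pos: [0.5081, -0.2358, 0.0289]
tcp_rot: [0.697, 0.717, -0.001, -0.002]
contact_force: [-5.0, 2.5, 10.3]
opening: 0.092
```

```bash
python3 -m crank '0 0 -1.5 0 0 0;0 0 0 0 0 0';python3 -m crank '0 0 0 0 0 0;0 0 0 0 0 0;0 0 0 0 0 0' -0.1;python3 -m crank '0 0 -30 0 0 0;0 0 -50 0 0 0;0 0 -60 0 0 0;0 0 -40 0 0 0'; python3 w.py .463 -.030 .12 3.1416
python3 - <<'E'
from h import *
snap('scene','s33',(200,140,420,300),3.6)
E
```

```text
time: 75.78
eef_pos: [0.5086, -0.2358, 0.0291]
tcp_rot: [0.697, 0.717, -0.0, -0.0]
contact_force: [0.2, 0.2, 1.2]
opening: 0.093
time: 76.15
eef_pos: [0.5082, -0.2356, 0.0287]
tcp_rot: [0.697, 0.717, -0.0, -0.001]
contact_force: [-0.7, 0.1, 0.2]
opening: 0.451
time: 76.65
eef_pos: [0.5093, -0.2363, 0.2123]
tcp_rot: [0.697, 0.717, -0.0, 0.001]
contact_force: [-0.2, 0.2, 0.3]
opening: 0.452
t76.65 yaw 1.599 pos [ 0.5093 -0.2363  0.2123] q6 -2.21 F [-0.2  0.2  0.3] op 0.452
shift now-frame mm [207.6 -40.6  91.9] | target-frame mm [ 46.3 206.3  92.3] | rot [-0.     0.002 -1.543]
```

View pics/s33.png

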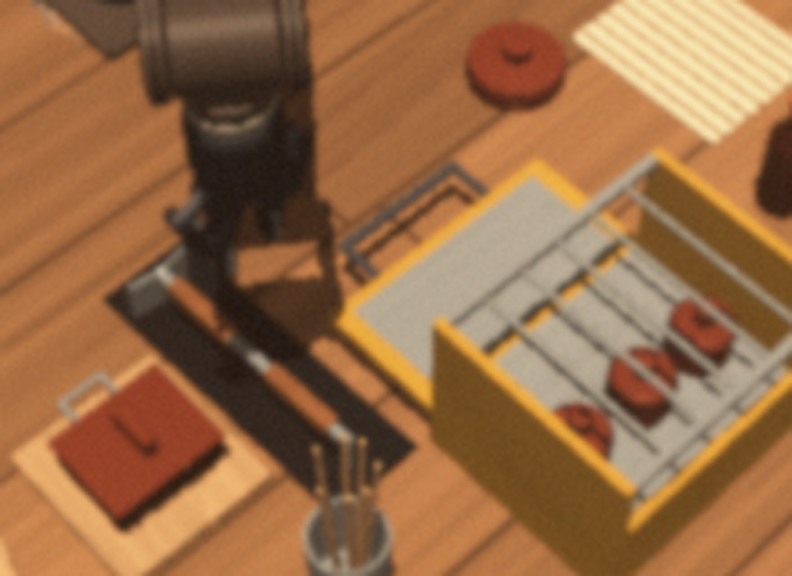

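```bash
python3 -m crank '50 0 0 0 0 0.1;50 0 0 0 0 0.1;50 0 0 0 0 0.1;50 0 0 0 0 0.17;0 0 0 0 0 0.17' -0.2 40 >/dev/null; python3 -m crank '0 0 0 0 0 0.186;0 0 0 0 0 0.186;0 0 0 0 0 0.186;0 0 0 0 0 0.186;0 0 0 0 0 0.186' >/dev/null;python3 -m crank '0 0 0 0 0 0.03;0 0 0 0 0 0;0 0 0 0 0 0'; python3 w.py .4615 -.030 .10 0
```

```text
time: 78.32
eef_pos: [0.5327, -0.0386, 0.2089]
tcp_rot: [1.0, 0.0, -0.001, -0.0]
contact_force: [-0.8, -0.4, 0.4]
opening: 0.4
t78.33 yaw 0.000 pos [ 0.5327 -0.0386  0.2089] q6 -0.26 F [-0.8 -0.4  0.4] op 0.400
shift now-frame mm [-71.   -8.5 109.1] | target-frame mm [-71.2  -8.6 108.9] | rot [-0.001  0.002  0.   ]
```

```bash
python3 -m crank '-36 -4 20 0 0 0;-35 -4 30 0 0 0;0 0 40 0 0 0;0 0 18 0 0 0;0 0 0 0 0 0';python3 w.py .4615 -.030 .0245 0
python3 - <<'E'
from h import *
snap('scene','s34',(260,120,400,240),5.5)
E
```

```text
time: 78.95
eef_pos: [0.4602, -0.03, 0.0997]
tcp_rot: [1.0, -0.0, -0.003, -0.001]
contact_force: [0.3, -0.9, -0.3]
opening: 0.395
t78.95 yaw -0.000 pos [ 0.4602 -0.03    0.0997] q6 -0.29 F [ 0.3 -0.9 -0.3] op 0.395
shift now-frame mm [ 1.7  0.1 75.2] | target-frame mm [ 1.3 -0.  75.2] | rot [-0.002  0.006 -0.   ]
```

View pics/s34.png

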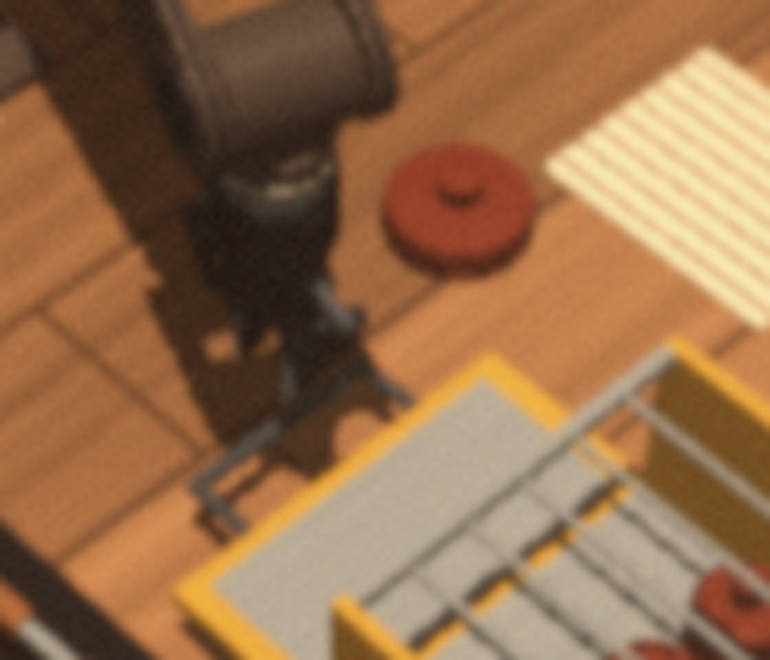

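```bash
python3 -m crank '1 0 30 0 0.004 0;0 0 30 0 0 0;0 0 15 0 0 0;0 0 0 0 0 0';python3 -m crank '0 0 0 0 0 0;0 0 0 0 0 0;0 0 0 0 0 0;0 0 0 0 0 0' -1 30; python3 w.py .4615 -.030 .0245 0
```

```text
time: 79.5
eef_pos: [0.4626, -0.0303, 0.0261]
tcp_rot: [1.0, -0.0, 0.001, -0.001]
contact_force: [0.5, 0.2, -1.0]
opening: 0.402
time: 80.0
eef_pos: [0.4627, -0.0306, 0.0276]
tcp_rot: [1.0, -0.0, 0.001, -0.0]
contact_force: [-3.9, -0.5, 5.7]
opening: 0.128
t80.00 yaw -0.000 pos [ 0.4627 -0.0306  0.0276] q6 -0.29 F [-3.9 -0.5  5.7] op 0.128
shift now-frame mm [-1.2 -0.6  3.1] | target-frame mm [-1.2 -0.6  3.1] | rot [-0.    -0.001 -0.   ]
```

```bash
python3 -m crank '0 0 -14.5 0 0 0;1.3 0 -14.5 0 0 0;2.4 0 -14.4 0 0 0;3.5 0 -14.1 0 0 0;0 0 0 0 0 0';python3 -m crank '4.6 0 -13.8 0 0 0;5.6 0 -13.4 0 0 0;6.7 0 -12.9 0 0 0;7.7 0 -12.4 0 0 0;0 0 0 0 0 0'
```

```text
time: 80.62
eef_pos: [0.4695, -0.0306, 0.0857]
tcp_rot: [1.0, -0.0, 0.0, -0.0]
contact_force: [-5.8, -3.0, 2.8]
opening: 0.125
time: 81.25
eef_pos: [0.4921, -0.0306, 0.1374]
tcp_rot: [1.0, 0.0, -0.003, -0.0]
contact_force: [-9.7, -3.0, 4.8]
opening: 0.127
```

```bash
python3 w.py .4924 -.03 .1337 0
```

```text
t81.25 yaw 0.000 pos [ 0.4921 -0.0306  0.1374] q6 -0.27 F [-9.7 -3.   4.8] op 0.127
shift now-frame mm [ 0.3 -0.6  3.7] | target-frame mm [ 0.3 -0.6  3.7] | rot [-0.001  0.006  0.   ]
```

```bash
python3 -m crank '8.6 0 -11 0 0 0;9.5 0 -10.5 0 0 0;10.4 0 -10 0 0 0;11.1 0 -9.3 0 0 0;0 0 0 0 0 0';python3 -m crank '11.8 0 -8.4 0 0 0;12.5 0 -7.5 0 0 0;13 0 -6.5 0 0 0;13.5 0 -5.5 0 0 0;0 0 0 0 0 0';python3 w.py .640 -.03 .215 0
```

```text
time: 81.88
eef_pos: [0.5297, -0.0306, 0.1812]
tcp_rot: [1.0, 0.0, -0.007, -0.0]
contact_force: [-21.2, -2.2, 18.3]
opening: 0.124
time: 82.5
eef_pos: [0.5858, -0.0306, 0.2119]
tcp_rot: [1.0, -0.0, 0.002, -0.0]
contact_force: [-7.3, -0.8, 13.6]
opening: 0.125
t82.50 yaw -0.001 pos [ 0.5858 -0.0306  0.2119] q6 -0.23 F [-7.3 -0.8 13.6] op 0.125
shift now-frame mm [54.2 -0.7 -2.8] | target-frame mm [54.2 -0.6 -3.1] | rot [-0.    -0.005 -0.001]
```

```bash
python3 -m crank '12 0 -6 0 0 0;13 0 -4 0 0 0;13 0 -2 0 0 0;12 0 -1 0 0 0;0 0 0 0 0 0';python3 -m crank '3 0 0 0 0 0;3 0 0 0 0 0;2 0 0 0 0 0;0 0 0 0 0 0';python3 w.py .640 -.03 .2185 0
```

```text
time: 83.12
eef_pos: [0.6357, -0.0305, 0.2224]
tcp_rot: [1.0, -0.0, 0.002, -0.0]
contact_force: [-2.0, -1.6, 5.3]
opening: 0.128
time: 83.62
eef_pos: [0.6416, -0.0306, 0.2225]
tcp_rot: [1.0, -0.0, -0.0, -0.0]
contact_force: [-7.9, -2.0, 7.3]
opening: 0.123
t83.62 yaw -0.001 pos [ 0.6416 -0.0306  0.2225] q6 -0.21 F [-7.9 -2.   7.3] op 0.123
shift now-frame mm [-1.6 -0.6  4. ] | target-frame mm [-1.6 -0.6  4. ] | rot [-0.001  0.    -0.001]
```

```bash
python3 -m crank '2 0 0 0 0 0;2 0 0 0 0 0;0 0 0 0 0 0;0 0 0 0 0 0';python3 -m crank '1 0 0 0 0 0;1 0 0 0 0 0;0 0 0 0 0 0;0 0 0 0 0 0';python3 w.py .640 -.03 .2185 0
python3 - <<'E'
from h import *
snap('scene','s35',(260,140,420,270),4.8)
E
```

```text
time: 84.12
eef_pos: [0.6417, -0.0305, 0.2224]
tcp_rot: [1.0, -0.0, -0.006, -0.0]
contact_force: [-19.3, -2.0, 13.5]
opening: 0.126
time: 84.62
eef_pos: [0.6417, -0.0305, 0.2224]
tcp_rot: [1.0, -0.0, -0.009, -0.0]
contact_force: [-26.2, -1.7, 16.9]
opening: 0.124
t84.62 yaw -0.000 pos [ 0.6417 -0.0305  0.2224] q6 -0.20 F [-26.2  -1.7  16.9] op 0.124
shift now-frame mm [-1.6 -0.5  4. ] | target-frame mm [-1.7 -0.5  3.9] | rot [-0.001  0.019 -0.   ]
```

View pics/s35.png

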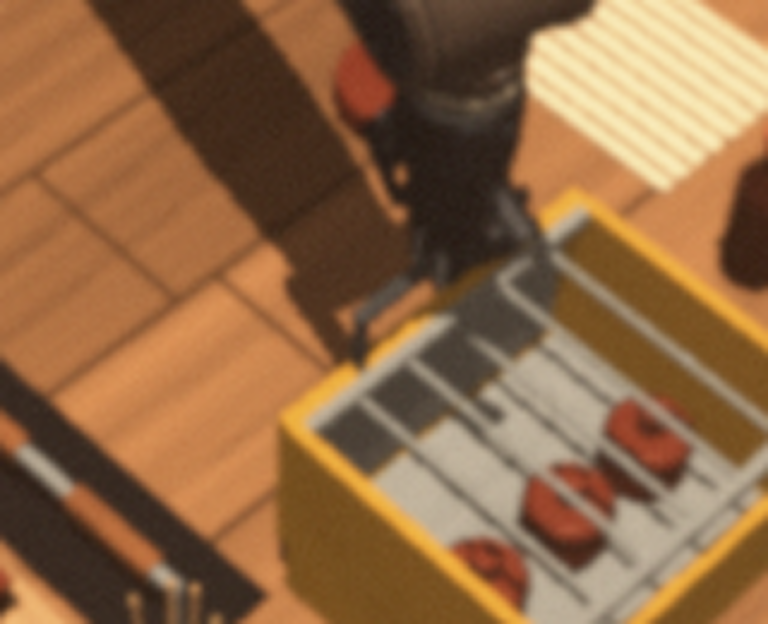

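```bash
python3 -m crank '-3 0 -2 0 0 0;0 0 0 0 0 0';python3 -m crank '0 0 0 0 0 0;0 0 0 0 0 0;0 0 0 0 0 0;0 0 0 0 0 0' 0;python3 w.py .640 -.03 .2185 0;python3 -m crank '0 0 -20 0 0 0;0 0 -40 0 0 0;0 0 -40 0 0 0;0 0 0 0 0 0'
python3 - <<'E'
from h import *
snap('scene','s36',(180,120,440,300),3)
snap('top','t36',(240,90,440,290),3)
E
```

```text
time: 84.92
eef_pos: [0.6416, -0.0305, 0.2225]
tcp_rot: [1.0, -0.0, -0.005, -0.001]
contact_force: [-13.8, -2.9, 6.1]
opening: 0.124
time: 85.42
eef_pos: [0.6456, -0.0305, 0.2204]
tcp_rot: [1.0, -0.0, 0.001, -0.001]
contact_force: [-0.3, 0.5, -0.2]
opening: 0.5
t85.42 yaw -0.001 pos [ 0.6456 -0.0305  0.2204] q6 -0.20 F [-0.3  0.5 -0.2] op 0.500
shift now-frame mm [-5.6 -0.5  1.8] | target-frame mm [-5.6 -0.5  1.9] | rot [-0.001 -0.002 -0.001]
time: 85.92
eef_pos: [0.6473, -0.0311, 0.3275]
tcp_rot: [1.0, -0.0, 0.007, 0.001]
contact_force: [-0.7, -0.1, -0.2]
opening: 0.498
```

View pics/s36.png

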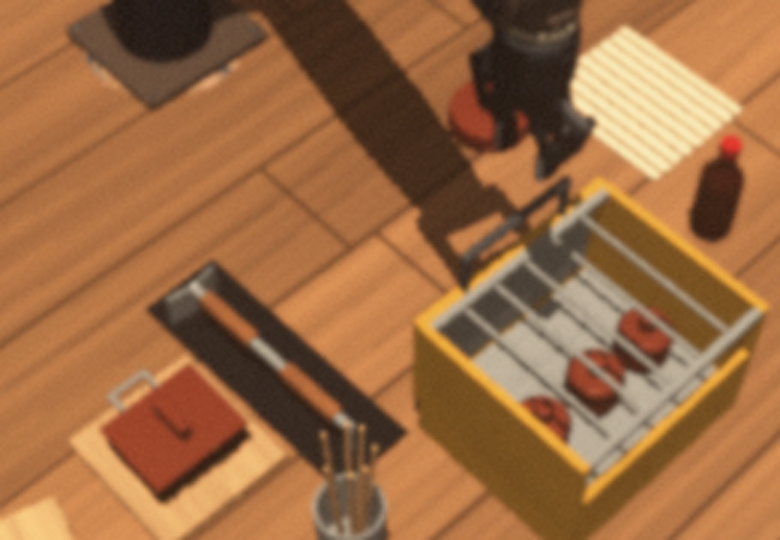

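View pics/t36.png

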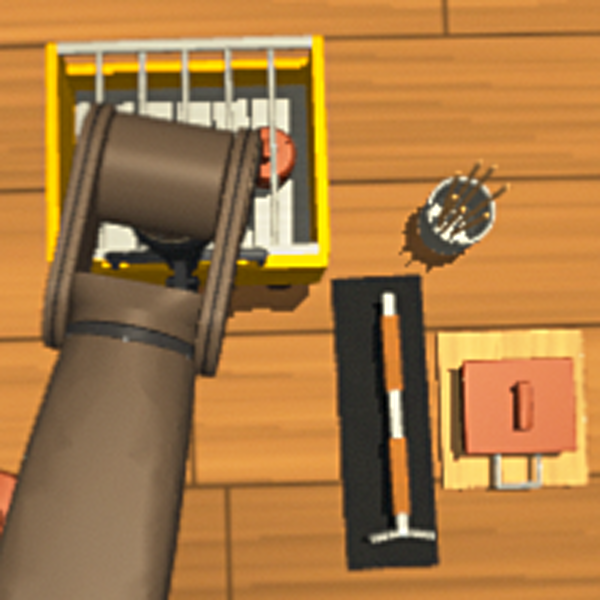

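```bash
python3 -m crank '-50 0 0 0 0 0;-50 0 0 0 0 0;-40 40 0 0 0 0;0 50 0 0 0 0;0 50 0 0 0 0' >/dev/null; python3 -m crank '0 0 0 0 0 0;0 0 0 0 0 0;0 0 0 0 0 0'
python3 - <<'E'
from h import *
snap('top','t37',(240,90,440,290),3)
T=lambda x,y:(240+x/3-.33,90+y/3-.33)
b=np.mean([px2w('top',T(*p),.05+.046)[:2] for p in[(463,360),(574,358),(577,450),(463,455)]],0);print('dish',b)
E
```

```text
time: 87.02
eef_pos: [0.505, -0.1694, 0.3193]
tcp_rot: [1.0, 0.0, 0.001, -0.001]
contact_force: [0.1, 0.0, 0.4]
opening: 0.5
dish [ 0.50015198 -0.35863579]
```

View pics/t37.png

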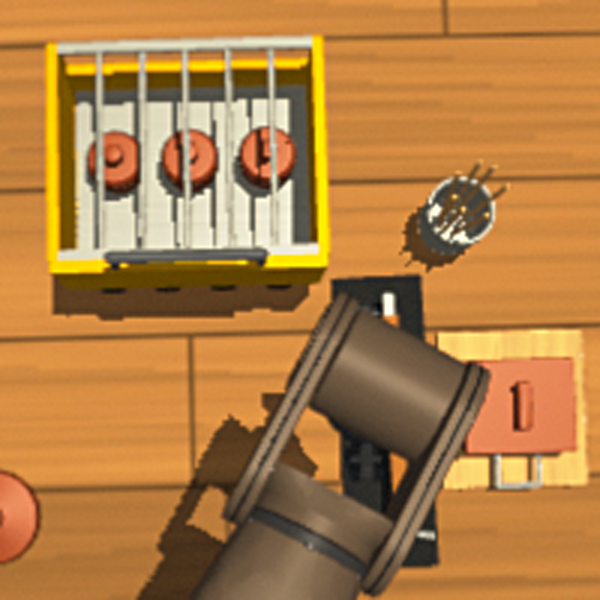

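Top view: the door is shut (bar at (187,257), flush with the front frame), the three crocks stand at (113,160), (189,160) and (266,157), the dish is on the board, and the rake is on its mat. Handing in.

Run:
```python
from h import *
print(ctrl.sign_off())
```

```text
the job is handed in; nothing more can be done
None
```

I finished every step of the job and handed it in at about 87 s of the 210 s allowed; the hand-in gives no verdict.

- **Door:** I pulled it fully open at the start. At the end I pushed it shut until it hit its stop, with the bar at x≈0.642 where about 0.640 was expected for fully shut.
- **Dish:** The rake's hook drew it out by its loop. I then carried it by the fin to the larger board. It sits within about 12 mm of the board's middle and level.
- **Crocks:** All three were present, and one had been knocked about 3 cm aside before I picked it up. I stood each on the open door by hand, then pushed them in with the paddle end. They stand upright about 118–120 mm behind the opening (at least 95 mm needed).
- **Rake:** It stands on its mat with the hook away from the robot, essentially where I found it.
- **Bottle, skewer cup and lids:** The arm did not come near them and they show no movement in the pictures.

No check failed at the end. Two estimates disagreed along the way:
- **Hinge position:** My first estimate was about 10 mm off because the door began about 0.08 rad ajar. This gave a 38 N reading at the wrist while opening, until I corrected the arc.
- **Dish position:** The pictures put the dish about 9 mm from where the arm set it down; either way it is well inside the 50 mm limit.

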